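# Hand the inspection kit over to the other rack in reverse order

### The job

Move the four things of the inspection kit (weight, loupe, stamp and bottle) from the full rack to the empty rack, in reverse order: whatever stands nearest the black knob of the full rack goes into the bay farthest from the black knob of the empty rack, and so on along the row. Leave each standing upright on the floor of its own bay, near the middle, one to a bay.

Things in the scene. Friction and masses are not known exactly. Their poses are not given: they have to be found in the camera images.
- full_rack: Rack of four bays in a row, each with a rubber pad on its floor, full at the start. Aluminium, 62 (x) x 236 mm (y); origin: centre of the underside, on the table. Bay centres at x 0, y +87, +29, -29, -87 mm; bays 54 x 54 mm inside, floor 4 mm and ribs (4 mm thick) 8 mm above the table. At y +129 mm a black knob, 20 mm wide, 36 mm high, marks the first bay (y +87). Fixed.
- empty_rack: Rack like the other, of four bays in a row without pads, empty at the start. Aluminium, 62 (x) x 236 mm (y); origin: centre of the underside, on the table. Bay centres at x 0, y +87, +29, -29, -87 mm; bays 54 x 54 mm inside, floor 4 mm and ribs (4 mm thick) 8 mm above the table. At y +129 mm a black knob, 20 mm wide, 36 mm high, marks the first bay (y +87). Fixed.
- weight_mid (a point): Centre, half-way up, of the brass weight: a cylinder-like body 29 mm in diameter, 51 mm high, with a narrower neck and head; 0.2 kg, stands upright, z up. It can be gripped across 29 mm anywhere (its contact surface is a plain cylinder).
- loupe_mid (a point): Centre, half-way up, of the black eyepiece loupe: a short round tube 37 mm in diameter, 34 mm high, stands upright, z up, about 50 g.
- stamp_mid (a point): Centre, half-way up, of the hand stamp with turned wooden handle: 67 mm high, about 50 g; rectangular foot 24 mm (its x) by 34 mm (its y); its wooden handle stands on the foot, from 14 mm up to the top, and can be gripped across 24 mm anywhere (its contact surface is a plain cylinder, though it looks waisted). Stands upright, z up.
- bottle_mid (a point): Centre, half-way up, of the small needle bottle: 80 mm high in all, about 50 g; its round body, 26 mm in diameter, is 50 mm high, above it a nozzle 15 mm in diameter or less. Stands upright, z up. Grip the body below 50 mm.
- pad_weight: A fixed grey-black rubber pad, 48 x 48 mm and 2 mm thick, in that bay of the full rack where the weight stands at the start (the weight stands on it, within 3 mm of its middle); it stays there and so marks the weight's old place. Origin: centre of its underside, 4 mm above the table.
- pad_loupe: A fixed grey-black rubber pad, 48 x 48 mm and 2 mm thick, in that bay of the full rack where the loupe stands at the start (the loupe stands on it, within 3 mm of its middle); it stays there and so marks the loupe's old place. Origin: centre of its underside, 4 mm above the table.
- pad_stamp: A fixed grey-black rubber pad, 48 x 48 mm and 2 mm thick, in that bay of the full rack where the stamp stands at the start (the stamp stands on it, within 3 mm of its middle); it stays there and so marks the stamp's old place. Origin: centre of its underside, 4 mm above the table.
- pad_bottle: A fixed grey-black rubber pad, 48 x 48 mm and 2 mm thick, in that bay of the full rack where the bottle stands at the start (the bottle stands on it, within 3 mm of its middle); it stays there and so marks the bottle's old place. Origin: centre of its underside, 4 mm above the table.
Not all that is in view belongs to the job. Leave any yellow look-alike of the pad_loupe alone.

How it is judged:
By the outcome, as a careful person would: the job done as asked, in the order asked, and still so for the second after the job is handed in, with the robot touching nothing.
It also fails if it takes over 91 s, if anything falls off the work surface, if the arm or the gripper's body presses on something with over 40 N, if the wrist force passes 120 N, or if a joint passes its speed limit or range.

### The arm

A 7-joint arm with a two-finger parallel gripper is mounted at the origin on the work surface; the furniture and walls round the work are solid. World frame = base frame: x ahead of the robot, y to its left, z up, the work surface at z = 0. Lengths are in m, angles in rad, forces in N, time in s.
With the tool pointing down it reaches from about 0.425 to 0.95 m from the base axis. Payload 4.7 kg.
Tool frame: the origin (TCP) lies midway between the tips of the shut fingers; the grasp point (between the pads) lies 19 mm behind it; z points along the fingers, y is the direction in which the jaws open and shut (so a half turn about z gives the same grasp; the last joint's range is limited). The gripper opens to 85 mm and grips with 20 to 120 N. Pads are 22 mm wide; open, the fingers measure 114 mm over their backs; the gripper's body (76 mm by 85 mm) begins 54 mm behind the grasp point. The pads swing forward as they close: fully open they stand 13 mm farther back than shut.
Start: joints at [1.23, 0.469, -0.049, 1.532, 0.024, 1.141, -0.082], TCP at [0.207, -0.642, 0.231] pointing down, gripper open.
Joint ranges: [-2.59, 2.59], [-0.33, 1.99], [-1.39, 1.29], [0.1, 2.45], [-1.04, 4.18], [0.21, 1.99], [-2.66, 2.66]. Speed limits (rad/s): [2.57, 2.57, 3.14, 3.14, 3.14, 3.14, 3.14].

### API

Orientations are given as a 3x3 rotation matrix whose columns are the frame's x, y, z axes.
In Python, from bench import monitor, vision, bot gives the robot as it stands. The module is installed in compiled form; this text tells all that it offers.
- The arm moves only by the tool arm_command, never from a script. Its argument "series" is a list of rows, each a list of 3 entries, a list of its own where there are three numbers: the turn, a rotation vector about the tool's x, y, z in rad, then the shift along the tool's x, y, z in m, then the opening, from 0 (shut) to 1 (fully open). A call has 1 to 5 rows; each row shifts and turns the commanded pose from where the row before left it, along the tool's axes as they then stand; what a row does not reach is not made up. A row lasts 1/8 s, in which the tool goes at most 62.5 mm and 10.7 degrees, less where a joint would pass 70% of its speed; a pose out of reach is approached as far as the arm can. A call with a gripper value outside its range is refused whole. The fingers move at their own pace and stop on an object; "newtons" is the grip in N (left out, the last holds). Time passes only in rows, so rows that do not move let the fingers close. It gives the time, the measured TCP pose, the force and the opening at its end, in the units of the state.
- monitor.get_obs(): the state, without advancing time (a new reading comes with each control period).
- vision.grab_frame(name): name is "scene" or "top"; returns (picture, depth): 384x512x3 uint8, red, green, blue; 384x512 float32, m along the optical axis (not along the pixel's ray), 0 where there is no reading.
- vision.camera_params(name): a dict with "fovy" (degrees; the focal length in pixels is half the picture's height over the tangent of half this angle, whatever the lens; pixels are square), "cx", "cy" (the principal point, pixels), "R" (3x3) and "t" (3): a world point X has camera coordinates R X + t. Camera axes: x right, y down, z forward; pixel columns grow to the right and rows downward; lengths in m; the calibration is good to about 2 mm. A picture is of the moment at which its call begins. camera_params takes no time and is no camera call.
- bot.sign_off(): hands the job in, once; it reports no verdict.
Trained networks look in the newest picture that a camera, given by its name, has taken for a name from the list of things; names that differ only in an ending like _2 or _b are one class to them, and where a whole thing is asked for, a point or a joint stands for the part that bears it (a point fixed in the world has none). Each returns a list of dicts, best first, with "p" (0 to 1); they miss things now and then, are a little off and sometimes report something else, mostly with a low value. They report only what shows in the picture. A call takes as long as a camera call. They do not tell look-alikes from the thing itself.
- vision.silhouettes(target, camera): "pixels" (384x512 bool, what is visible of it) and "centre" ([column, row] in pixels, amid what is visible of it).
The state is a dict: "clock": time; "qpos": joint angles; "qvel": joint speeds; "joint_torque": joint torques, N m; "tcp_pos": TCP position; "tool_rot": TCP orientation; "wrist_force": force on the tool from outside, world axes, zero at the start; "ft_torque": the same for the moment, N m; "grip_width": opening from 0.0 (shut) to 1.0 (fully open).
Only numpy, scipy, OpenCV 4.12 (cv2) and the standard library are available. Lean on these libraries where they do the work, as an engineer would, in place of code of your own. Each camera call takes 0.05 s, during which the arm holds its last target.

## Working session

There is one attempt and no reset: what is moved stays moved. The work goes in short steps, Python scripts to look and compute and a tool call to move; the robot and the scene stay as the last step left them, time stands still between calls to the robot, and variables do not carry over. Pictures are saved under pics/ and viewed, and the job is handed in when it is done.

Besides the shell and the picture viewer there is one more tool, called after ">>>" by a JSON object that holds its "api" and its "payload". arm_command: Moves the arm, as the interface text tells. Its arguments: {"type":"object","properties":{"series":{"type":"array","items":{"type":"array"}},"newtons":{"type":"number"}},"required":["series"]}

```bash
mkdir -p pics; ls
python3 - <<'E'
from bench import monitor, vision, bot
import cv2,numpy as np
o=monitor.get_obs()
for k in o: print(k,np.round(o[k],4).tolist())
for n in("scene","top"):
    p=vision.camera_params(n); print(n,p)
    im,d=vision.grab_frame(n)
    np.savez(f"pics/{n}0.npz",im=im,d=d)
    cv2.imwrite(f"pics/{n}0.png",cv2.resize(im[:,:,::-1],(768,576),interpolation=cv2.INTER_CUBIC))
E
```

```text
pics
clock 0.0
qpos [1.2301, 0.4695, -0.0486, 1.5337, 0.0241, 1.141, -0.0823]
qvel [0.0013, 0.0007, -0.0017, -0.0007, 0.0019, -0.0008, -0.0001]
joint_torque [-0.0002, -51.0303, -0.0467, -23.7715, 0.0107, 0.0075, -0.0]
tcp_pos [0.2069, -0.6419, 0.2302]
tool_rot [[0.9518, 0.3068, -0.0007], [0.3068, -0.9518, 0.0019], [-0.0001, -0.002, -1.0]]
wrist_force [0.646, 0.3363, 0.8424]
ft_torque [0.0316, -0.0048, 0.0233]
grip_width 0.9962
scene {'fovy': 52.22771038861106, 'cx': 254.59523317312366, 'cy': 196.097249456853, 'R': array([[-0.81739174, -0.57598478,  0.01059584],
       [-0.24996518,  0.33803941, -0.90732947],
       [ 0.51902615, -0.74429221, -0.42028676]]), 't': array([0.43498889, 0.18008355, 0.5723939 ])}
top {'fovy': 45.23063733614214, 'cx': 253.32740791679635, 'cy': 185.61048107092236, 'R': array([[ 0.02971793, -0.999532  , -0.00725465],
       [-0.9874717 , -0.02823254, -0.15525001],
       [ 0.15497254,  0.01177747, -0.98784857]]), 't': array([-0.01740132,  0.5540307 ,  0.86113331])}
```

View pics/scene0.png

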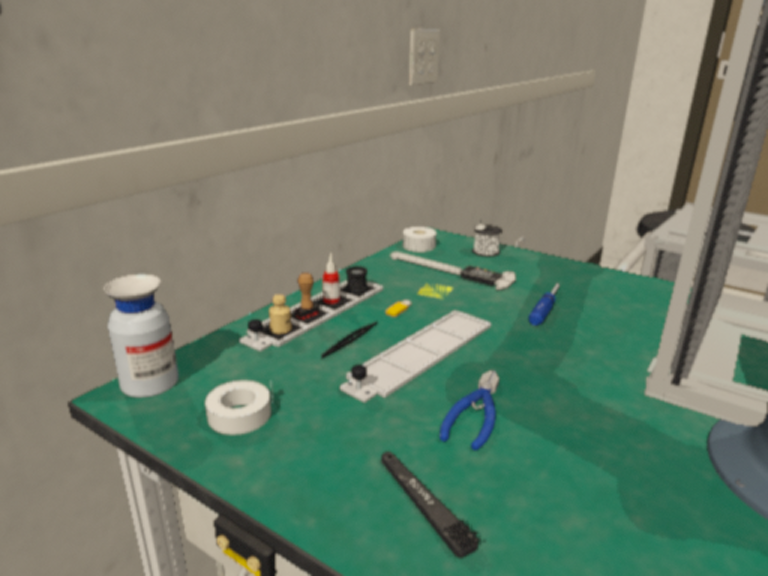

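View pics/top0.png

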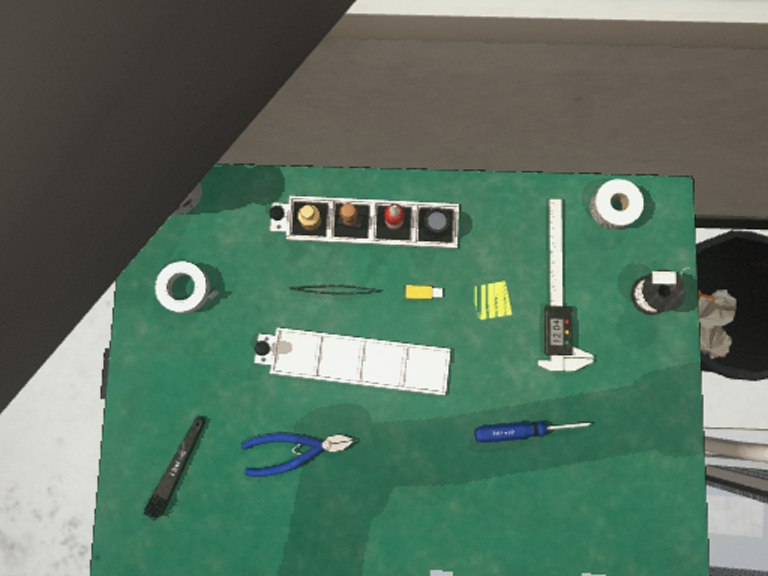

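The top view shows, left to right at about (308,215), (348,213), (394,215), (436,220) in the enlarged picture: weight, stamp, bottle and loupe. The knob of the full rack is at (277,213). The empty rack is below it, with its knob at (262,347). The yellow hatched square at (492,300) is the decoy. Next I measure.

```bash
cat > h.py <<'E'
import numpy as np,cv2
from bench import monitor, vision, bot
def cam(n):
    p=vision.camera_params(n); f=192/np.tan(np.radians(p["fovy"])/2); return p,f
def world(n,u,v,d):
    p,f=cam(n); u=np.asarray(u,float);v=np.asarray(v,float);d=np.asarray(d,float)
    c=np.stack([(u-p["cx"])/f*d,(v-p["cy"])/f*d,d],-1)
    return (c-p["t"])@p["R"]
def proj(n,X):
    p,f=cam(n); c=np.atleast_2d(X)@p["R"].T+p["t"]
    return np.stack([c[:,0]/c[:,2]*f+p["cx"],c[:,1]/c[:,2]*f+p["cy"]],-1)
def ray_z(n,u,v,z):
    p,f=cam(n); C=-p["R"].T@p["t"]; r=np.array([(u-p["cx"])/f,(v-p["cy"])/f,1])@p["R"]
    return C+r*(z-C[2])/r[2]
E
python3 - <<'E'
from h import *
for n in("top","scene"):
    p,f=cam(n); print(n,"C",-p["R"].T@p["t"],f)
    a=np.load(f"pics/{n}0.npz"); d=a["d"]
    vv,uu=np.mgrid[0:384,0:512]; W=world(n,uu,vv,d)
    np.save(f"pics/{n}W.npy",W)
    for t in ["full_rack","empty_rack","weight_mid","stamp_mid","bottle_mid","loupe_mid","pad_loupe","pad_weight"]:
        for r in vision.silhouettes(t,n)[:3]:
            m=r["pixels"]; ok=m&(d>0)
            q=W[ok]
            print(t,round(r["p"],2),np.round(r["centre"],1),m.sum(),"med",np.round(np.median(q,0),4),"zmax",np.round(np.percentile(q[:,2],[5,50,95]),4))
            np.save(f"pics/m_{n}_{t}_{round(r['p'],2)}.npy",m)
    print("table z", [np.round(W[v,u],4) for v,u in [(300,250),(120,200)]])
print(monitor.get_obs()["clock"])
E
```

```text
top C [ 0.41415475 -0.01189346  0.93655635] 460.9030063936741
full_rack 0.92 [244.8 148.4] 1047 med [0.6381 0.0166 0.0068] zmax [0.0024 0.0068 0.0338]
empty_rack 0.7 [235. 240.] 3903 med [0.4494 0.0299 0.0046] zmax [0.0015 0.0046 0.0093]
empty_rack 0.2 [261.1 153.1] 357 med [ 0.6313 -0.0158  0.0061] zmax [0.003  0.0061 0.0092]
weight_mid 0.71 [292.4 147.1] 301 med [ 0.6334 -0.074   0.0346] zmax [0.0098 0.0346 0.0416]
weight_mid 0.6 [205.3 147.7] 209 med [0.6341 0.0943 0.0383] zmax [0.007  0.0383 0.0573]
weight_mid 0.42 [238.2 152.3] 385 med [0.6314 0.0327 0.0061] zmax [0.0027 0.0061 0.0168]
stamp_mid 0.76 [233.5 146.7] 236 med [0.6349 0.042  0.0313] zmax [0.0071 0.0313 0.0725]
bottle_mid 0.52 [266.  142.6] 163 med [ 0.6363 -0.0162  0.0532] zmax [0.0266 0.0532 0.0714]
bottle_mid 0.17 [234.6 147.9] 231 med [0.6349 0.0421 0.0329] zmax [0.0082 0.0329 0.0725]
loupe_mid 0.66 [293.  147.9] 311 med [ 0.6342 -0.0742  0.0347] zmax [0.0095 0.0347 0.0416]
pad_loupe 0.79 [328.3 200.2] 504 med [ 0.5354 -0.1537  0.002 ] zmax [-0.0008  0.002   0.0045]
pad_loupe 0.62 [280.  153.4] 161 med [ 0.6291 -0
[... 563 characters left out ...]
0.82 [274.6 237.9] 2262 med [0.4488 0.0517 0.0037] zmax [0.0019 0.0037 0.0088]
stamp_mid 0.8 [204.  196.5] 285 med [0.6328 0.0494 0.0332] zmax [0.0097 0.0332 0.0699]
bottle_mid 0.67 [222.9 188.5] 261 med [ 0.6345 -0.0092  0.0375] zmax [0.0118 0.0375 0.0652]
loupe_mid 0.77 [240.2 190.6] 187 med [ 0.6274 -0.0632  0.0264] zmax [0.0097 0.0264 0.0391]
pad_loupe 0.71 [210.3 210.9] 89 med [0.6238 0.0422 0.0055] zmax [0.0041 0.0055 0.0076]
pad_loupe 0.53 [247.1 196.4] 21 med [ 0.6188 -0.0801  0.0049] zmax [0.004  0.0049 0.006 ]
pad_loupe 0.37 [296.6 191.7] 33 med [ 0.5223 -0.1647  0.0009] zmax [-0.0001  0.0009  0.0017]
table z [array([0.3818, 0.2257, 0.0013]), array([ 0.8416, -0.1746,  0.1335])]
0.9
```

Run:
```python
from h import *
a=np.load("pics/top0.npz")["im"]
# orthophoto on z=8mm: x 0.39..0.70, y -0.13..0.19 ; 2.4px/mm
S=1800
def ortho(x0,x1,y0,y1,z,S):
    X,Y=np.meshgrid(np.arange(x1,x0,-1/S),np.arange(y1,y0,-1/S),indexing="ij")
    P=proj("top",np.stack([X.ravel(),Y.ravel(),np.full(X.size,z)],-1)).reshape(*X.shape,2).astype(np.float32)
    return cv2.remap(a,P[...,0],P[...,1],cv2.INTER_CUBIC)
o=ortho(.38,.70,-.14,.20,.008,S); cv2.imwrite("pics/ortho0.png",o[:,:,::-1]); print(o.shape)
# racks via white mask
W=np.load("pics/topW.npy")
hsv=cv2.cvtColor(a,cv2.COLOR_RGB2HSV)
for n,(x0,x1) in {"full":(.59,.69),"empty":(.39,.50)}.items():
    m=(hsv[...,1]<60)&(hsv[...,2]>150)
    lo=proj("top",[[x0,.2,0],[x1,-.14,0]])
    mm=np.zeros_like(m); mm[int(lo[1,1]):int(lo[0,1]),int(lo[0,0]):int(lo[1,0])]=1
    m=(m&mm).astype(np.uint8)
    k,l,st,c=cv2.connectedComponentsWithStats(m); i=1+np.argmax(st[1:,4]); vv,uu=np.nonzero(l==i)
    P=np.array([ray_z("top",u,v,.006)[:2] for u,v in zip(uu,vv)])
    r=cv2.minAreaRect((P*1000).astype(np.float32)); print(n,st[i],r)
```

```text
(576, 612, 3)
full [ 180  130  126   35 1188] ((640.731689453125, 24.307151794433594), (258.66595458984375, 62.345367431640625), 88.69537353515625)Traceback (most recent call last):
  File "<stdin>", line 19, in <module>
  File "h.py", line 13, in ray_z
    p,f=cam(n); C=-p["R"].T@p["t"]; r=np.array([(u-p["cx"])/f,(v-p["cy"])/f,1])@p["R"]
        ~~~^^^
  File "h.py", line 4, in cam
    p=vision.camera_params(n); f=192/np.tan(np.radians(p["fovy"])/2); return p,f
ValueError: time passes only in moves, steps and waits
```

View pics/ortho0.png

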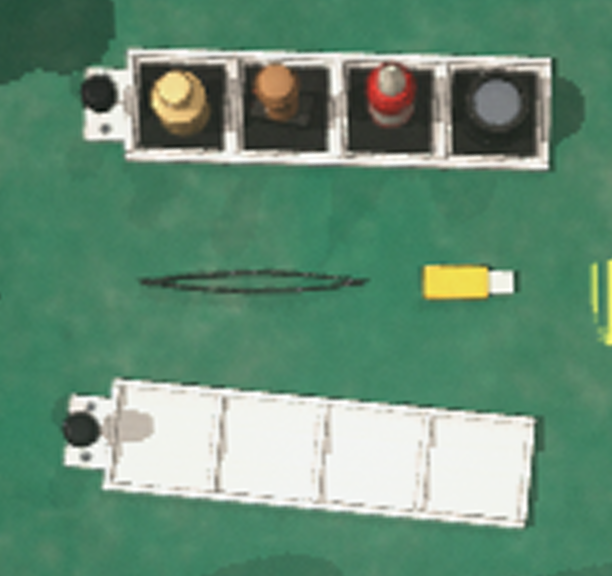

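```bash
sed -i 's/^def cam(n):/import functools\n@functools.lru_cache\ndef cam(n):/' h.py
python3 - <<'E'
from h import *
for n in("top","scene"):
    W=np.load(f"pics/{n}W.npy"); d=np.load(f"pics/{n}0.npz")["d"]
    ok=(d>0)&(W[...,2]>.06)&(np.hypot(W[...,0],W[...,1])<1.1)
    Q=W[ok]; print(n,len(Q))
    key=np.floor(Q[:,:2]/.1).astype(int)
    for k in np.unique(key,axis=0):
        s=Q[(key==k).all(1)]
        if len(s)>8: print((k/10).tolist(),len(s),s[:,2].min().round(2),s[:,2].max().round(2))
# scene check of rack model
def rack(c,yaw):
    R=np.array([[np.cos(yaw),-np.sin(yaw)],[np.sin(yaw),np.cos(yaw)]])
    out=[]
    for p,z in [((31,118),8),((31,-118),8),((-31,-118),8),((-31,118),8),((0,129),36)]+[((0,y),4) for y in(87,29,-29,-87)]:
        w=R@(np.array(p)/1000)+c; out.append([*w,z/1000])
    return np.array(out)
F=rack([.6397,.0119],-.0236);E=rack([.4486,.0222],-.085)
print("F bays",F[5:].round(4).tolist(),"\nE bays",E[5:].round(4).tolist())
im=np.load("pics/scene0.npz")["im"]; s=4
x0,y0=150,150; c=cv2.resize(im[y0:y0+130,x0:x0+190],None,fx=s,fy=s,interpolation=cv2.INTER_CUBIC)[:,:,::-1].copy()
for M in(F,E):
    for q in proj("scene",M): cv2.circle(c,tuple(np.round((q-[x0,y0]+.5)*s).astype(int).tolist()),3,(255,0,255),-1)
cv2.imwrite("pics/scene_fit.png",c)
E
```

```text
top 33003
[0.4, -0.1] 2603 0.87 0.89
[0.4, 0.0] 16386 0.84 0.89
[0.6, -0.1] 45 0.06 0.09
[0.6, 0.0] 112 0.06 0.07
[0.8, -0.6] 15 0.06 0.08
[0.8, -0.5] 1197 0.06 0.25
[0.8, -0.4] 2895 0.06 0.25
[0.8, -0.3] 2786 0.06 0.25
[0.8, -0.2] 2686 0.06 0.25
[0.8, -0.1] 2598 0.06 0.25
[0.8, 0.0] 1652 0.06 0.25
[0.8, 0.1] 28 0.06 0.09
scene 58409
[0.1, -0.4] 70 0.06 0.28
[0.1, -0.3] 305 0.06 0.32
[0.1, -0.2] 494 0.06 0.37
[0.1, -0.1] 6241 0.06 0.42
[0.2, -0.7] 83 0.24 0.44
[0.6, -0.1] 40 0.06 0.08
[0.6, 0.0] 72 0.06 0.07
[0.6, 0.2] 1068 0.06 0.13
[0.6, 0.3] 724 0.06 0.13
[0.7, 0.2] 47 0.12 0.41
[0.8, -0.8] 228 0.06 0.45
[0.8, -0.7] 1585 0.06 0.45
[0.8, -0.6] 1976 0.06 0.44
[0.8, -0.5] 2259 0.06 0.44
[0.8, -0.4] 2699 0.06 0.44
[0.8, -0.3] 3276 0.06 0.43
[0.8, -0.2] 3990 0.06 0.43
[0.8, -0.1] 4994 0.06 0.43
[0.8, 0.0] 6347 0.06 0.42
[0.8, 0.1] 8206 0.06 0.42
[0.8, 0.2] 10503 0.06 0.42
[0.8, 0.3] 3193 0.06 0.33
F bays [[0.6418, 0.0989, 0.004], [0.6404, 0.0409, 0.004], [0.639, -0.0171, 0.004], [0.6376, -0.0751, 0.004]] 
E bays [[0.456, 0.1089, 0.004], [0.4511, 0.0511, 0.004], [0.4461, -0.0067, 0.004], [0.4412, -0.0645, 0.004]]
```

View pics/scene_fit.png

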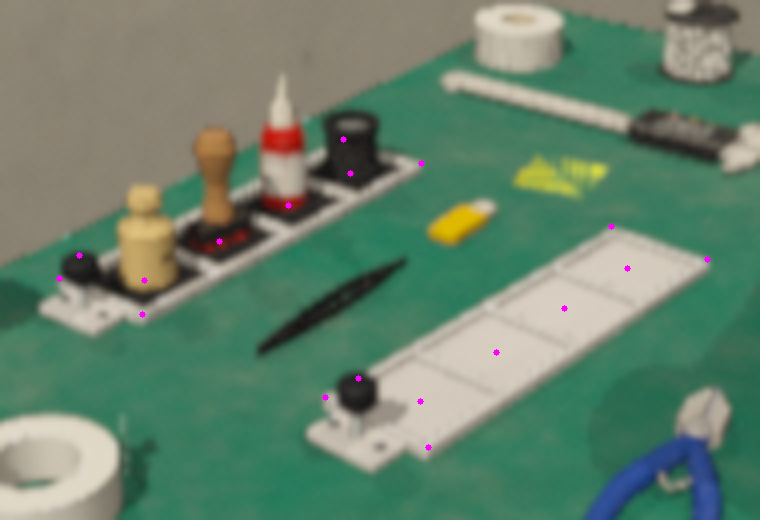

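```bash
cat >> h.py <<'E'
F={"weight":(.6418,.0989),"stamp":(.6404,.0409),"bottle":(.639,-.0171),"loupe":(.6376,-.0751)}
E_={"loupe":(.456,.1089),"bottle":(.4511,.0511),"stamp":(.4461,-.0067),"weight":(.4412,-.0645)}
def to(x,y,z,jaw_deg,verb=True):
    "shift in present tool axes and turn about tool z to bring TCP to x,y,z and tool y to world angle jaw_deg (mod 180)"
    o=monitor.get_obs(); R=np.array(o["tool_rot"]); p=np.array(o["tcp_pos"])
    a=np.degrees(np.arctan2(R[1,1],R[0,1])); t=-((jaw_deg-a+90)%180-90)
    s=R.T@(np.array([x,y,z])-p)
    print("clk %.2f tcp %s jaw %.1f grip %.3f F %s"%(o["clock"],p.round(4),a,o["grip_width"],np.round(o["wrist_force"],1)))
    print("tool z axis",R[:,2].round(3)," shift",s.round(4)," turn z rad %.3f"%np.radians(t), "q",np.round(o["qpos"],2))
E
python3 - <<'E'
from h import *
W=np.load("pics/topW.npy"); d=np.load("pics/top0.npz")["d"]
for k,zt in dict(weight=.057,stamp=.073,bottle=.086,loupe=.040).items():
    c=np.array(F[k]); near=(np.hypot(W[...,0]-c[0],W[...,1]-c[1])<.024)&(d>0)
    q=W[near&(W[...,2]>zt-.008)]
    print(k,c,len(q),"zmax",W[near][:,2].max().round(4),"mean",q.mean(0).round(4) if len(q) else "", "mid", ((q.min(0)+q.max(0))/2).round(4) if len(q) else "")
to(.642,.099,.2,-1.35)
E
```

```text
weight [0.6418 0.0989] 70 zmax 0.0598 mean [0.6383 0.0966 0.0552] mid [0.6393 0.0976 0.0546]
stamp [0.6404 0.0409] 99 zmax 0.0743 mean [0.6374 0.0427 0.0698] mid [0.6382 0.0434 0.0697]
bottle [ 0.639  -0.0171] 7 zmax 0.0872 mean [ 0.6407 -0.0169  0.0818] mid [ 0.6404 -0.0174  0.0826]
loupe [ 0.6376 -0.0751] 222 zmax 0.0433 mean [ 0.6367 -0.0743  0.0371] mid [ 0.6367 -0.0749  0.0377]
clk 0.90 tcp [ 0.2071 -0.6425  0.2314] jaw -72.1 grip 1.001 F [ 0.8 -0.4 -0.3]
tool z axis [ 0. -0. -1.]  shift [ 0.6414 -0.5723  0.0314]  turn z rad -1.235 q [ 1.23  0.47 -0.05  1.53  0.02  1.14 -0.08]
```

>>> {"api": "arm_command", "payload": {"series": [[[0, 0, -0.175], [0.03, -0.02, 0], 1], [[0, 0, -0.175], [0.03, -0.02, 0], 1], [[0, 0, -0.175], [0.03, -0.02, 0], 1], [[0, 0, -0.175], [0.03, -0.02, 0], 1], [[0, 0, -0.175], [0.03, -0.02, 0], 1]], "newtons": 40}}

```text
clock: 1.52
tcp_pos: [0.263, -0.4753, 0.2315]
tool_rot: [[0.368, 0.93, 0.0], [0.93, -0.368, -0.0], [-0.0, 0.001, -1.0]]
wrist_force: [1.1, -0.3, 0.2]
grip_width: 1.002
```

```bash
python3 -c "
from h import *
to(.639,.097,.2,-1.35)"
```

```text
clk 1.52 tcp [ 0.263  -0.4753  0.2315] jaw -21.6 grip 1.002 F [ 1.1 -0.3  0.2]
tool z axis [ 0. -0. -1.]  shift [0.6706 0.1388 0.0314]  turn z rad -0.354 q [ 1.22  0.27 -0.28  1.84  0.09  1.05  0.53]
```

>>> {"api": "arm_command", "payload": {"series": [[[0, 0, -0.177], [0.04, 0.01, 0], 1], [[0, 0, -0.177], [0.04, 0.02, 0], 1], [[0, 0, 0], [0.048, 0.03, 0], 1], [[0, 0, 0], [0.05, 0.034, 0], 1], [[0, 0, 0], [0.05, 0.034, 0], 1]]}}

```text
clock: 2.15
tcp_pos: [0.4176, -0.2619, 0.2318]
tool_rot: [[0.031, 1.0, 0.001], [1.0, -0.031, -0.001], [-0.001, 0.001, -1.0]]
wrist_force: [0.1, -0.8, -0.3]
grip_width: 1.001
```

```bash
python3 -c "
from h import *
to(.639,.097,.2,-1.35)"
```

```text
clk 2.15 tcp [ 0.4176 -0.2619  0.2318] jaw -1.8 grip 1.001 F [ 0.1 -0.8 -0.3]
tool z axis [ 0.001 -0.001 -1.   ]  shift [0.3655 0.2102 0.0316]  turn z rad -0.007 q [ 0.91  0.21 -0.5   1.93  0.12  1.03  0.33]
```

>>> {"api": "arm_command", "payload": {"series": [[[0, 0, 0], [0.05, 0.032, 0], 1], [[0, 0, 0], [0.05, 0.032, 0], 1], [[0, 0, 0], [0.05, 0.032, 0], 1], [[0, 0, 0], [0.05, 0.032, 0], 1], [[0, 0, 0], [0.05, 0.032, 0], 1]]}}

```text
clock: 2.78
tcp_pos: [0.5852, -0.0169, 0.2315]
tool_rot: [[0.031, 1.0, 0.001], [1.0, -0.031, -0.001], [-0.001, 0.001, -1.0]]
wrist_force: [1.0, -0.5, 0.1]
grip_width: 1.004
```

>>> {"api": "arm_command", "payload": {"series": [[[0, 0, 0], [0.045, 0.025, 0], 1], [[0, 0, 0], [0.03, 0.005, 0], 1], [[0, 0, 0], [0, 0, 0], 1], [[0, 0, 0], [0, 0, 0], 1]]}}

```text
clock: 3.28
tcp_pos: [0.6163, 0.0548, 0.2312]
tool_rot: [[0.031, 1.0, -0.0], [1.0, -0.031, -0.001], [-0.001, -0.0, -1.0]]
wrist_force: [0.6, 0.2, 0.1]
grip_width: 1.002
```

```bash
python3 -c "
from h import *
to(.639,.097,.2,-1.35)
for n in('top','scene'):
    im,d=vision.grab_frame(n); cv2.imwrite(f'pics/{n}1.png',cv2.resize(im[:,:,::-1],(768,576),interpolation=cv2.INTER_CUBIC))
"
```

```text
clk 3.27 tcp [0.6163 0.0548 0.2312] jaw -1.8 grip 1.002 F [0.6 0.2 0.1]
tool z axis [-0.    -0.001 -1.   ]  shift [0.0429 0.0214 0.0311]  turn z rad -0.007 q [ 0.29  0.45 -0.61  1.65  0.28  1.14 -0.43]
```

>>> {"api": "arm_command", "payload": {"series": [[[0, 0, 0], [0.043, 0.021, 0.02], 1], [[0, 0, 0], [0, 0, 0.05], 1], [[0, 0, 0], [0, 0, 0.05], 1], [[0, 0, 0], [0, 0, 0], 1], [[0, 0, 0], [0, 0, 0], 1]]}}

```text
clock: 4.0
tcp_pos: [0.64, 0.0978, 0.1133]
tool_rot: [[0.031, 1.0, 0.003], [1.0, -0.031, 0.0], [0.001, 0.003, -1.0]]
wrist_force: [0.1, -0.7, 0.7]
grip_width: 1.0
```

```bash
python3 -c "
from h import *
to(.639,.097,.016,-1.35)
for n in('top','scene'):
    im,d=vision.grab_frame(n); cv2.imwrite(f'pics/{n}2.png',cv2.resize(im[90:282,120:376,::-1],(768,576),interpolation=cv2.INTER_CUBIC))
"
```

```text
clk 4.00 tcp [0.64   0.0978 0.1133] jaw -1.8 grip 1.000 F [ 0.1 -0.7  0.7]
tool z axis [ 0.003  0.    -1.   ]  shift [-0.0009 -0.0012  0.0973]  turn z rad -0.008 q [ 0.18  0.61 -0.57  1.69  0.38  0.95 -0.56]
```

View pics/scene2.png

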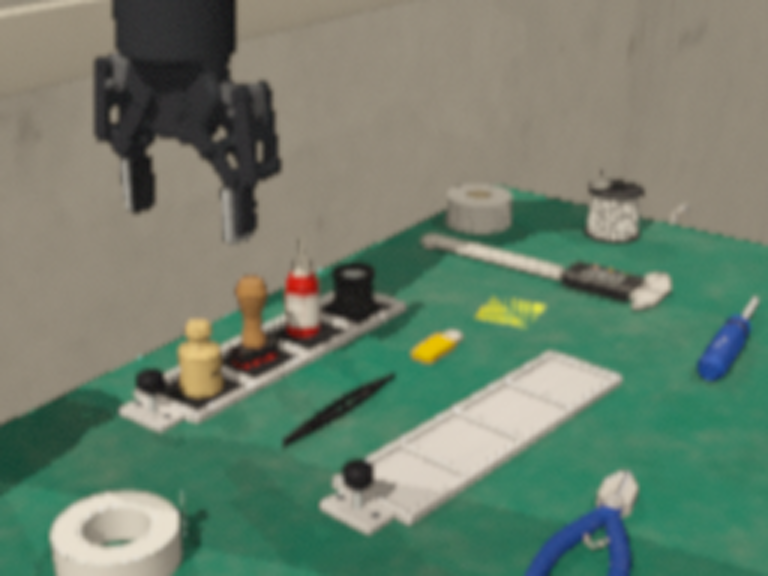

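View pics/top2.png

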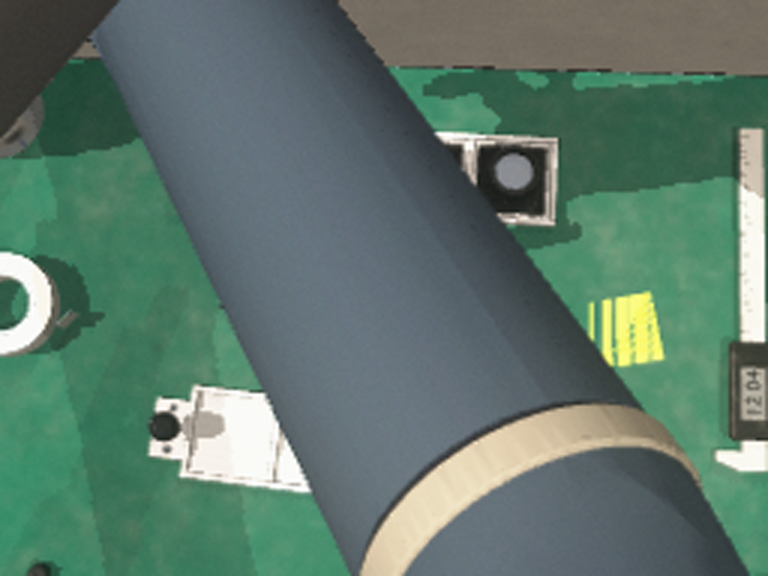

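The scene view shows the open jaws straddling the row above the weight at (200,360), with the fingers at (137,185) and (237,215). I descend and grip.

>>> {"api": "arm_command", "payload": {"series": [[[0, 0, 0], [-0.001, -0.001, 0.04], 1], [[0, 0, 0], [0, 0, 0.035], 1], [[0, 0, 0], [0, 0, 0.023], 1], [[0, 0, 0], [0, 0, 0], 1], [[0, 0, 0], [0, 0, 0], 1]]}}

```text
clock: 4.72
tcp_pos: [0.6389, 0.0979, 0.015]
tool_rot: [[0.03, 1.0, 0.003], [1.0, -0.03, 0.001], [0.001, 0.003, -1.0]]
wrist_force: [0.0, 0.2, -1.0]
grip_width: 1.002
```

```bash
python3 -c "
from h import *
to(.639,.097,.016,-1.35)
im,d=vision.grab_frame('scene'); cv2.imwrite('pics/scene3.png',cv2.resize(im[120:264,120:312,::-1],(768,576),interpolation=cv2.INTER_CUBIC))
"
```

```text
clk 4.72 tcp [0.6389 0.0979 0.015 ] jaw -1.7 grip 1.002 F [ 0.   0.2 -1. ]
tool z axis [ 0.003  0.001 -1.   ]  shift [-0.0009  0.0001 -0.001 ]  turn z rad -0.006 q [ 0.13  0.72 -0.5   1.75  0.47  0.79 -0.63]
```

View pics/scene3.png

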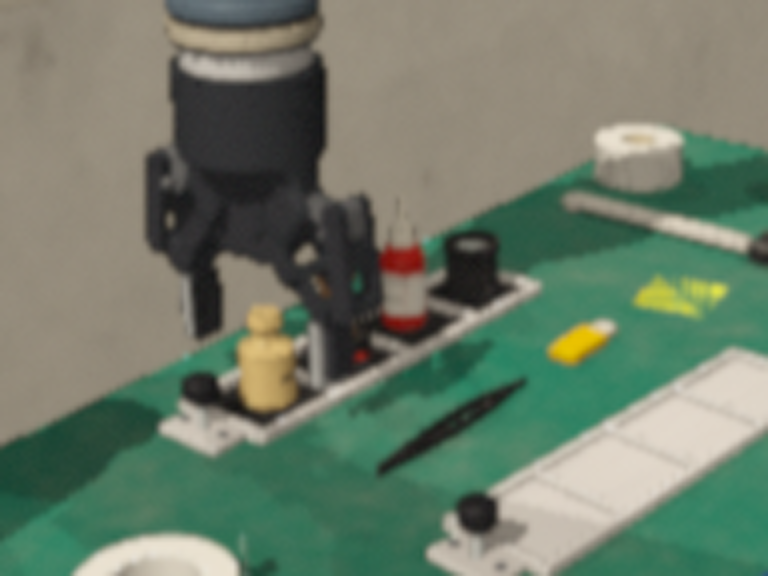

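>>> {"api": "arm_command", "payload": {"series": [[[0, 0, 0], [-0.001, 0, 0], 0], [[0, 0, 0], [0, 0, 0], 0], [[0, 0, 0], [0, 0, 0], 0], [[0, 0, 0], [0, 0, 0], 0], [[0, 0, 0], [0, 0, 0], 0]], "newtons": 40}}

```text
clock: 5.4
tcp_pos: [0.6379, 0.0963, 0.0138]
tool_rot: [[0.03, 1.0, 0.001], [1.0, -0.03, -0.0], [-0.0, 0.001, -1.0]]
wrist_force: [-0.7, -0.6, 3.7]
grip_width: 0.329
```

>>> {"api": "arm_command", "payload": {"series": [[[0, 0, 0], [0, 0, 0], 0], [[0, 0, 0], [0, 0, 0], 0]]}}

```text
clock: 5.65
tcp_pos: [0.6379, 0.0963, 0.0137]
tool_rot: [[0.03, 1.0, 0.001], [1.0, -0.03, -0.0], [-0.0, 0.001, -1.0]]
wrist_force: [-0.9, -0.7, 5.2]
grip_width: 0.325
```

>>> {"api": "arm_command", "payload": {"series": [[[0, 0, 0], [0, 0, -0.02], 0], [[0, 0, 0], [0, 0, -0.03], 0], [[0, 0, 0], [0, 0, -0.05], 0], [[0, 0, 0], [0, 0, -0.03], 0], [[0, 0, 0], [0, 0, 0], 0]]}}

```text
clock: 6.28
tcp_pos: [0.639, 0.0971, 0.1465]
tool_rot: [[0.03, 1.0, 0.006], [1.0, -0.03, 0.001], [0.001, 0.006, -1.0]]
wrist_force: [0.2, 0.1, -1.9]
grip_width: 0.329
```

```bash
python3 -c "
from h import *
to(.4412,-.0645,.13,-4.9)
im,d=vision.grab_frame('scene'); cv2.imwrite('pics/scene4.png',cv2.resize(im[90:282,120:376,::-1],(768,576),interpolation=cv2.INTER_CUBIC))
"
```

```text
clk 6.28 tcp [0.639  0.0971 0.1465] jaw -1.7 grip 0.329 F [ 0.2  0.1 -1.9]
tool z axis [ 0.006  0.001 -1.   ]  shift [-0.1674 -0.193   0.0153]  turn z rad 0.056 q [ 0.19  0.57 -0.58  1.67  0.36  1.01 -0.54]
```

View pics/scene4.png

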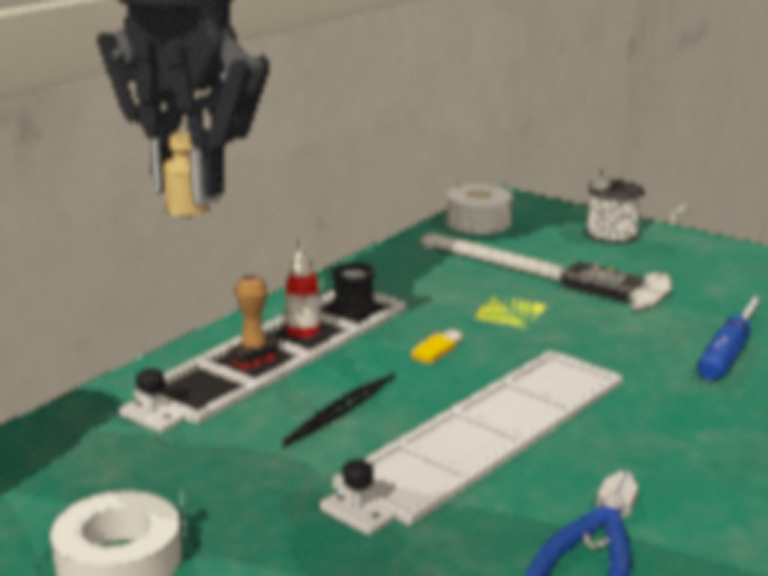

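>>> {"api": "arm_command", "payload": {"series": [[[0, 0, 0.056], [-0.03, -0.034, 0], 0], [[0, 0, 0], [-0.038, -0.048, 0], 0], [[0, 0, 0], [-0.036, -0.048, 0], 0], [[0, 0, 0], [-0.036, -0.048, 0], 0], [[0, 0, 0], [-0.017, -0.023, 0], 0]]}}

```text
clock: 6.95
tcp_pos: [0.4205, -0.0468, 0.1413]
tool_rot: [[0.088, 0.996, -0.006], [0.996, -0.088, -0.001], [-0.002, -0.006, -1.0]]
wrist_force: [0.3, 0.4, -1.5]
grip_width: 0.329
```

>>> {"api": "arm_command", "payload": {"series": [[[0, 0, 0], [0, 0, 0.03], 0], [[0, 0, 0], [0, 0, 0.02], 0], [[0, 0, 0], [0, 0, 0], 0]]}}

```text
clock: 7.32
tcp_pos: [0.4229, -0.0448, 0.0913]
tool_rot: [[0.086, 0.996, -0.006], [0.996, -0.086, 0.001], [0.001, -0.006, -1.0]]
wrist_force: [0.5, -0.2, -2.3]
grip_width: 0.328
```

```bash
python3 -c "
from h import *
to(.4412,-.0645,.012,-4.9)
for n in('top','scene'):
    im,d=vision.grab_frame(n); cv2.imwrite(f'pics/{n}5.png',cv2.resize(im[130:322,120:376,::-1],(768,576),interpolation=cv2.INTER_CUBIC))
"
```

```text
clk 7.33 tcp [ 0.4229 -0.0448  0.0913] jaw -4.9 grip 0.328 F [ 0.5 -0.2 -2.3]
tool z axis [-0.006  0.001 -1.   ]  shift [-0.0181  0.0204  0.0791]  turn z rad -0.000 q [ 0.52  0.33 -0.6   2.21  0.29  0.69 -0.37]
```

View pics/scene5.png

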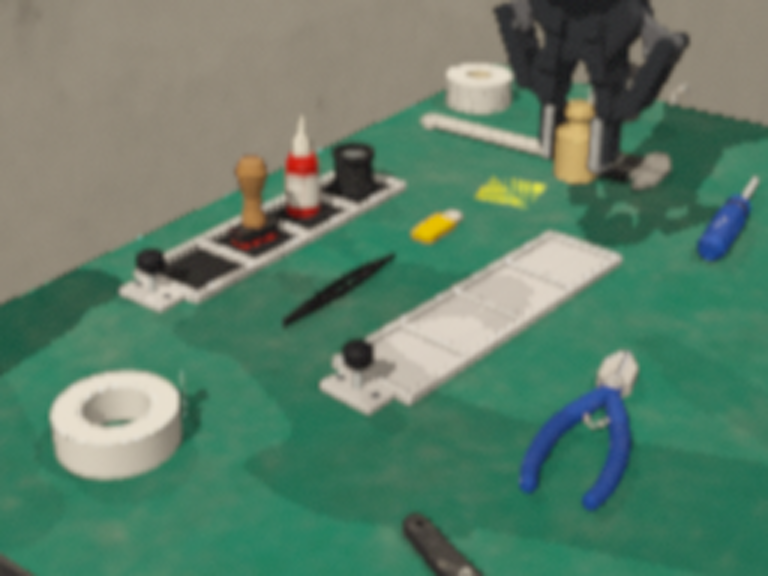

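View pics/top5.png

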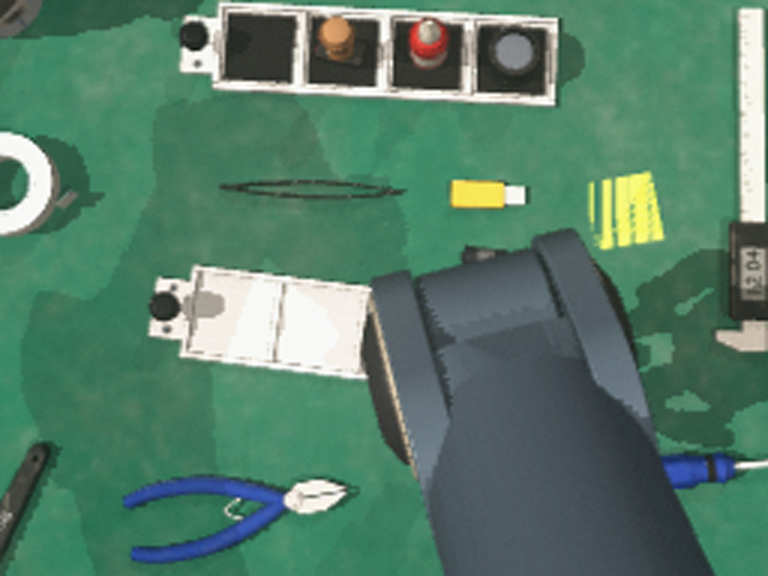

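>>> {"api": "arm_command", "payload": {"series": [[[0, 0, 0], [-0.018, 0.02, 0], 0], [[0, 0, 0], [0, 0, 0.04], 0], [[0, 0, 0], [0, 0, 0.025], 0], [[0, 0, 0], [0, 0, 0], 0], [[0, 0, 0], [0, 0, 0], 0]]}}

```text
clock: 8.05
tcp_pos: [0.4448, -0.0643, 0.0294]
tool_rot: [[0.086, 0.996, 0.002], [0.996, -0.086, -0.0], [-0.0, 0.002, -1.0]]
wrist_force: [-0.4, -0.4, -0.9]
grip_width: 0.331
```

```bash
python3 -c "
from h import *
to(.4412,-.0645,.012,-4.9)
for n in('top','scene'):
    im,d=vision.grab_frame(n); cv2.imwrite(f'pics/{n}6.png',cv2.resize(im[130:274,220:412,::-1],(768,576),interpolation=cv2.INTER_CUBIC))
"
```

```text
clk 8.05 tcp [ 0.4448 -0.0643  0.0294] jaw -4.9 grip 0.331 F [-0.4 -0.4 -0.9]
tool z axis [ 0.002 -0.    -1.   ]  shift [-0.0005 -0.0036  0.0174]  turn z rad -0.000 q [ 0.47  0.47 -0.51  2.2   0.42  0.56 -0.44]
```

View pics/scene6.png

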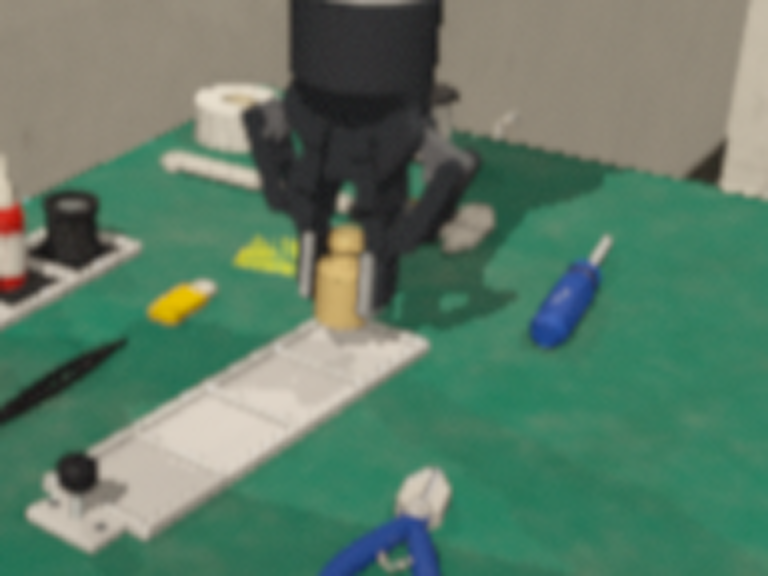

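>>> {"api": "arm_command", "payload": {"series": [[[0, 0, 0], [0, -0.0036, 0.006], 0], [[0, 0, 0], [0, 0, 0.006], 0], [[0, 0, 0], [0, 0, 0.0045], 0], [[0, 0, 0], [0, 0, 0], 0], [[0, 0, 0], [0, 0, 0], 0]]}}

```text
clock: 8.78
tcp_pos: [0.4402, -0.0641, 0.0117]
tool_rot: [[0.086, 0.996, -0.0], [0.996, -0.086, -0.0], [-0.0, -0.0, -1.0]]
wrist_force: [-0.6, -0.0, -1.4]
grip_width: 0.327
```

```bash
python3 -c "
from h import *
to(.4412,-.0645,.012,-4.9)
im,d=vision.grab_frame('scene'); cv2.imwrite('pics/scene7.png',cv2.resize(im[130:274,220:412,::-1],(768,576),interpolation=cv2.INTER_CUBIC))
"
```

```text
clk 8.78 tcp [ 0.4402 -0.0641  0.0117] jaw -4.9 grip 0.327 F [-0.6 -0.  -1.4]
tool z axis [-0. -0. -1.]  shift [-0.0003  0.001  -0.0003]  turn z rad -0.000 q [ 0.44  0.49 -0.48  2.22  0.46  0.52 -0.47]
```

View pics/scene7.png

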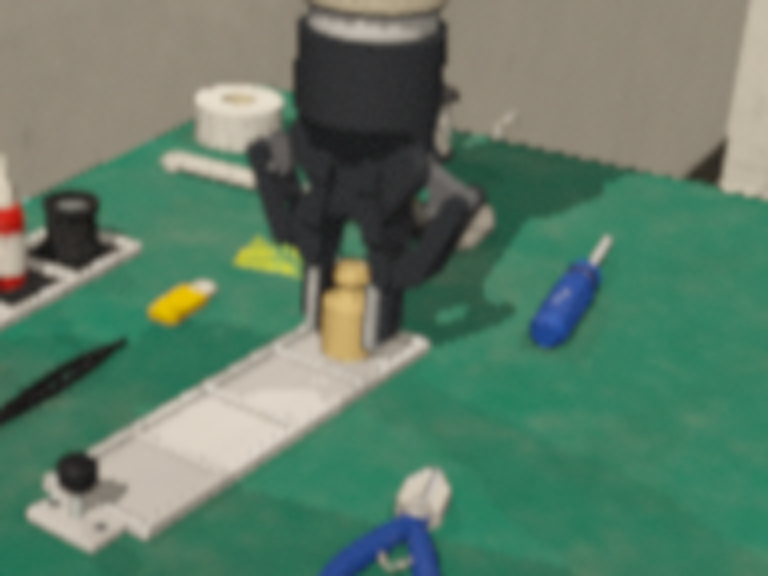

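>>> {"api": "arm_command", "payload": {"series": [[[0, 0, 0], [0, 0, 0.001], 0], [[0, 0, 0], [0, 0, 0], 0]]}}

```text
clock: 9.07
tcp_pos: [0.4402, -0.0641, 0.0116]
tool_rot: [[0.086, 0.996, -0.0], [0.996, -0.086, -0.001], [-0.001, -0.0, -1.0]]
wrist_force: [-3.4, 0.2, 12.3]
grip_width: 0.333
```

Contact with the floor. I release and rise.

>>> {"api": "arm_command", "payload": {"series": [[[0, 0, 0], [0, 0, -0.0005], 0.6], [[0, 0, 0], [0, 0, 0], 0.8], [[0, 0, 0], [0, 0, 0], 1], [[0, 0, 0], [0, 0, 0], 1], [[0, 0, 0], [0, 0, 0], 1]]}}

```text
clock: 9.7
tcp_pos: [0.4402, -0.0642, 0.0112]
tool_rot: [[0.086, 0.996, -0.0], [0.996, -0.086, -0.0], [-0.0, -0.0, -1.0]]
wrist_force: [0.2, 0.3, -0.2]
grip_width: 1.002
```

>>> {"api": "arm_command", "payload": {"series": [[[0, 0, 0], [0, 0, -0.02], 1], [[0, 0, 0], [0, 0, -0.05], 1], [[0, 0, 0], [0, 0, -0.06], 1], [[0, 0, 0], [0, 0, 0], 1], [[0, 0, 0], [0, 0, 0], 1]]}}

```text
clock: 10.32
tcp_pos: [0.4397, -0.0645, 0.1411]
tool_rot: [[0.086, 0.996, -0.0], [0.996, -0.086, -0.001], [-0.001, -0.0, -1.0]]
wrist_force: [-0.5, -0.4, -0.3]
grip_width: 0.998
```

```bash
python3 -c "
from h import *
to(.638,.043,.14,-1.35)
im,d=vision.grab_frame('scene'); cv2.imwrite('pics/scene8.png',cv2.resize(im[130:274,220:412,::-1],(768,576),interpolation=cv2.INTER_CUBIC))
"
```

```text
clk 10.32 tcp [ 0.4397 -0.0645  0.1411] jaw -4.9 grip 0.998 F [-0.5 -0.4 -0.3]
tool z axis [-0.    -0.001 -1.   ]  shift [0.1242 0.1883 0.001 ]  turn z rad -0.063 q [ 0.61  0.27 -0.65  2.13  0.23  0.81 -0.26]
```

View pics/scene8.png

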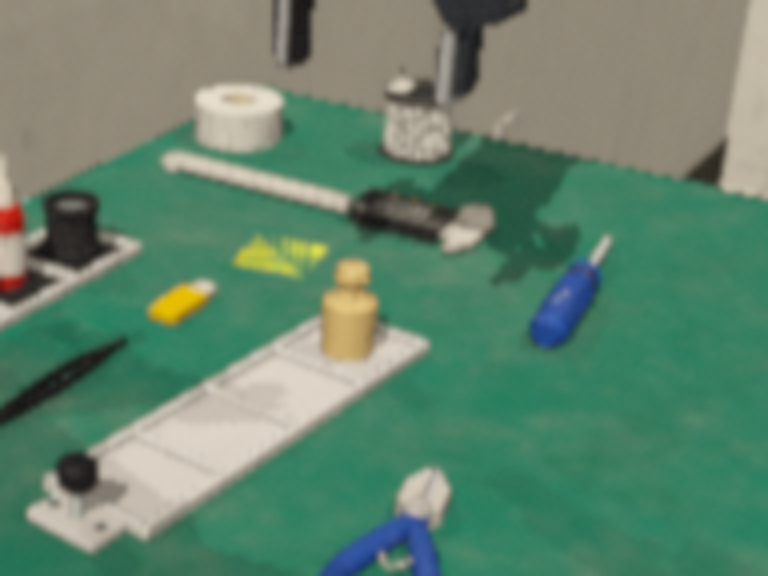

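Weight placed: it stands upright at (349,330) in the far bay. Next the stamp.

>>> {"api": "arm_command", "payload": {"series": [[[0, 0, -0.063], [0.03, 0.045, 0], 1], [[0, 0, 0], [0.036, 0.052, 0], 1], [[0, 0, 0], [0.035, 0.052, 0], 1], [[0, 0, 0], [0.033, 0.045, 0], 1], [[0, 0, 0], [0, 0, 0], 1]]}}

```text
clock: 11.0
tcp_pos: [0.6393, 0.0662, 0.1386]
tool_rot: [[0.018, 1.0, -0.003], [1.0, -0.018, 0.003], [0.003, -0.003, -1.0]]
wrist_force: [-0.5, -0.7, -0.4]
grip_width: 1.002
```

>>> {"api": "arm_command", "payload": {"series": [[[0, 0, 0], [0, 0, 0.02], 1], [[0, 0, 0], [0, 0, 0], 1]]}}

```text
clock: 11.25
tcp_pos: [0.6352, 0.0598, 0.1178]
tool_rot: [[0.024, 1.0, -0.007], [1.0, -0.024, -0.002], [-0.002, -0.007, -1.0]]
wrist_force: [-1.5, -0.7, 1.0]
grip_width: 0.996
```

```bash
python3 -c "
from h import *
to(.638,.0425,.026,-1.35)
im,d=vision.grab_frame('scene'); cv2.imwrite('pics/scene9.png',cv2.resize(im[120:264,120:312,::-1],(768,576),interpolation=cv2.INTER_CUBIC))
"
```

```text
clk 11.25 tcp [0.6352 0.0598 0.1178] jaw -1.4 grip 0.996 F [-1.5 -0.7  1. ]
tool z axis [-0.007 -0.002 -1.   ]  shift [-0.0171  0.0039  0.0918]  turn z rad -0.000 q [ 0.26  0.6  -0.6   1.7   0.4   0.97 -0.51]
```

View pics/scene9.png

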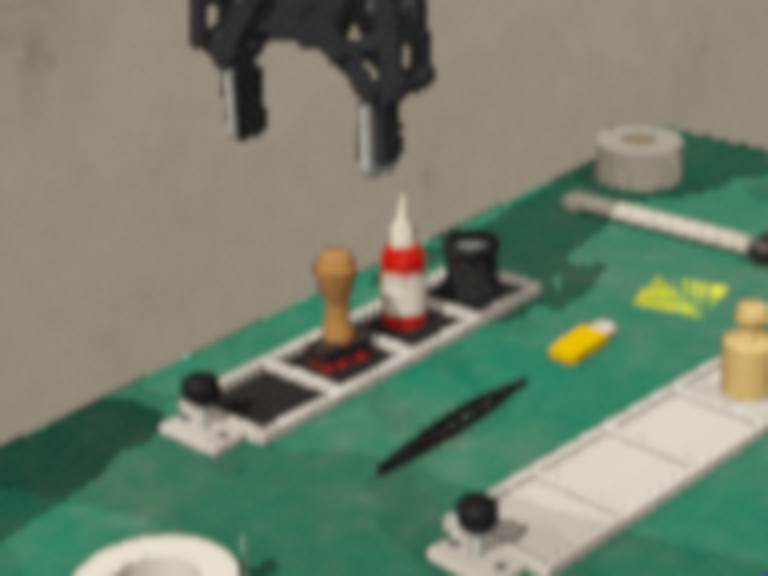

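>>> {"api": "arm_command", "payload": {"series": [[[0, 0, 0], [-0.017, 0.004, 0], 1], [[0, 0, 0], [0, 0, 0.02], 1], [[0, 0, 0], [0, 0, 0], 1], [[0, 0, 0], [0, 0, 0], 1]]}}

```text
clock: 11.8
tcp_pos: [0.6416, 0.0452, 0.1011]
tool_rot: [[0.022, 1.0, -0.0], [1.0, -0.022, 0.0], [0.0, -0.0, -1.0]]
wrist_force: [0.0, 0.3, -0.8]
grip_width: 0.999
```

```bash
python3 -c "
from h import *
to(.638,.0425,.026,-1.35)
im,d=vision.grab_frame('scene'); cv2.imwrite('pics/scene10.png',cv2.resize(im[120:264,120:312,::-1],(768,576),interpolation=cv2.INTER_CUBIC))
"
```

```text
clk 11.80 tcp [0.6416 0.0452 0.1011] jaw -1.3 grip 0.999 F [ 0.   0.3 -0.8]
tool z axis [-0.  0. -1.]  shift [-0.0028 -0.0035  0.0751]  turn z rad 0.001 q [ 0.27  0.62 -0.59  1.71  0.41  0.94 -0.5 ]
```

View pics/scene10.png

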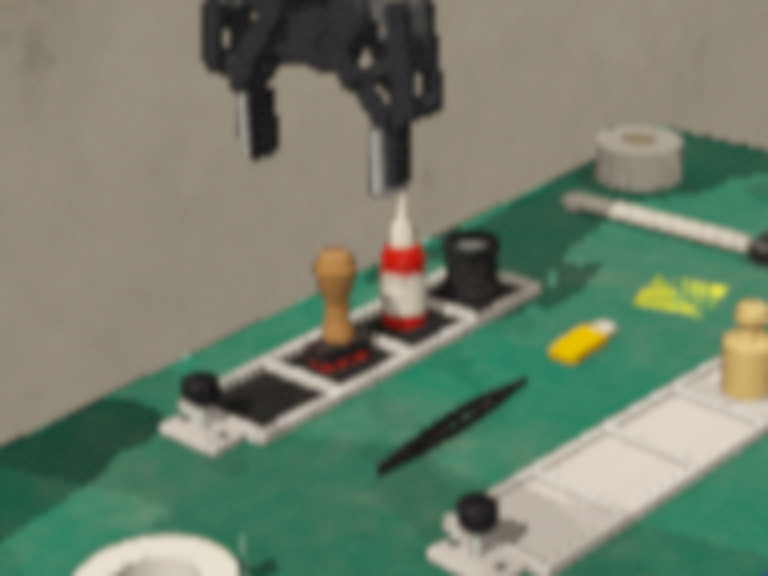

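>>> {"api": "arm_command", "payload": {"series": [[[0, 0, 0], [-0.0028, -0.0035, 0.02], 1], [[0, 0, 0], [0, 0, 0.03], 1], [[0, 0, 0], [0, 0, 0.025], 1], [[0, 0, 0], [0, 0, 0], 1], [[0, 0, 0], [0, 0, 0], 1]]}}

```text
clock: 12.48
tcp_pos: [0.6391, 0.0427, 0.0275]
tool_rot: [[0.023, 1.0, 0.002], [1.0, -0.023, 0.0], [0.001, 0.002, -1.0]]
wrist_force: [1.2, -0.4, -0.3]
grip_width: 1.001
```

```bash
python3 -c "
from h import *
to(.638,.0425,.026,-1.35)
im,d=vision.grab_frame('scene'); cv2.imwrite('pics/scene11.png',cv2.resize(im[120:264,120:312,::-1],(768,576),interpolation=cv2.INTER_CUBIC))
"
```

```text
clk 12.47 tcp [0.6391 0.0427 0.0275] jaw -1.3 grip 1.001 F [ 1.2 -0.4 -0.3]
tool z axis [ 0.002  0.    -1.   ]  shift [-0.0002 -0.0011  0.0015]  turn z rad 0.001 q [ 0.24  0.71 -0.54  1.76  0.48  0.81 -0.55]
```

View pics/scene11.png

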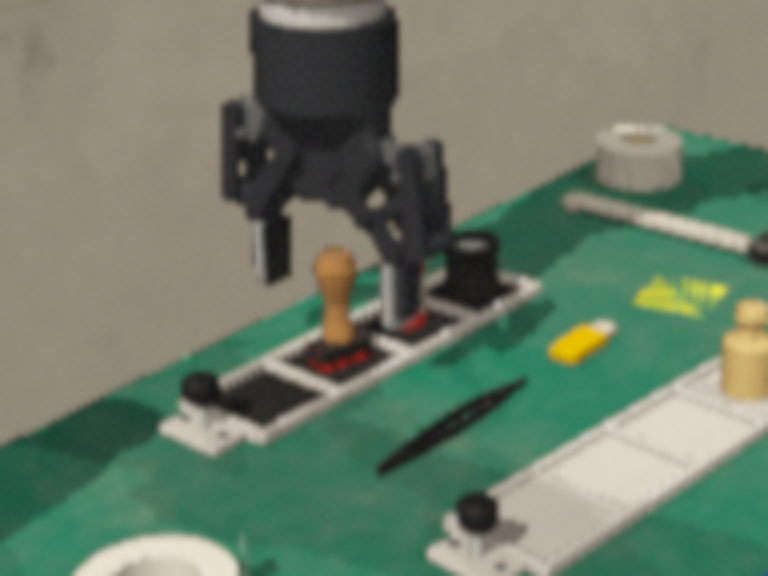

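>>> {"api": "arm_command", "payload": {"series": [[[0, 0, 0], [0, -0.001, 0.002], 0], [[0, 0, 0], [0, 0, 0], 0], [[0, 0, 0], [0, 0, 0], 0], [[0, 0, 0], [0, 0, 0], 0], [[0, 0, 0], [0, 0, 0], 0]], "newtons": 30}}

```text
clock: 13.15
tcp_pos: [0.6374, 0.0421, 0.0246]
tool_rot: [[0.023, 1.0, 0.0], [1.0, -0.023, -0.0], [-0.0, 0.0, -1.0]]
wrist_force: [-1.3, -0.3, 2.3]
grip_width: 0.268
```

>>> {"api": "arm_command", "payload": {"series": [[[0, 0, 0], [0, 0, 0], 0], [[0, 0, 0], [0, 0, 0], 0]]}}

```text
clock: 13.4
tcp_pos: [0.6375, 0.042, 0.0246]
tool_rot: [[0.023, 1.0, 0.0], [1.0, -0.023, -0.0], [-0.0, 0.001, -1.0]]
wrist_force: [0.0, -0.9, 2.8]
grip_width: 0.27
```

>>> {"api": "arm_command", "payload": {"series": [[[0, 0, 0], [0, 0, -0.01], 0], [[0, 0, 0], [0, 0, -0.03], 0], [[0, 0, 0], [0, 0, -0.04], 0], [[0, 0, 0], [0, 0, -0.03], 0], [[0, 0, 0], [0, 0, 0], 0]]}}

```text
clock: 14.02
tcp_pos: [0.6388, 0.0428, 0.1372]
tool_rot: [[0.023, 1.0, 0.005], [1.0, -0.023, 0.001], [0.001, 0.005, -1.0]]
wrist_force: [0.1, -0.0, -0.2]
grip_width: 0.273
```

```bash
python3 -c "
from h import *
to(.4461,-.0067,.14,-4.9)
im,d=vision.grab_frame('scene'); cv2.imwrite('pics/scene12.png',cv2.resize(im[90:282,120:376,::-1],(768,576),interpolation=cv2.INTER_CUBIC))
"
```

```text
clk 14.03 tcp [0.6388 0.0428 0.1372] jaw -1.3 grip 0.273 F [ 0.1 -0.  -0.2]
tool z axis [ 0.005  0.001 -1.   ]  shift [-0.0539 -0.1915 -0.0038]  turn z rad 0.063 q [ 0.29  0.58 -0.61  1.69  0.38  0.99 -0.47]
```

View pics/scene12.png

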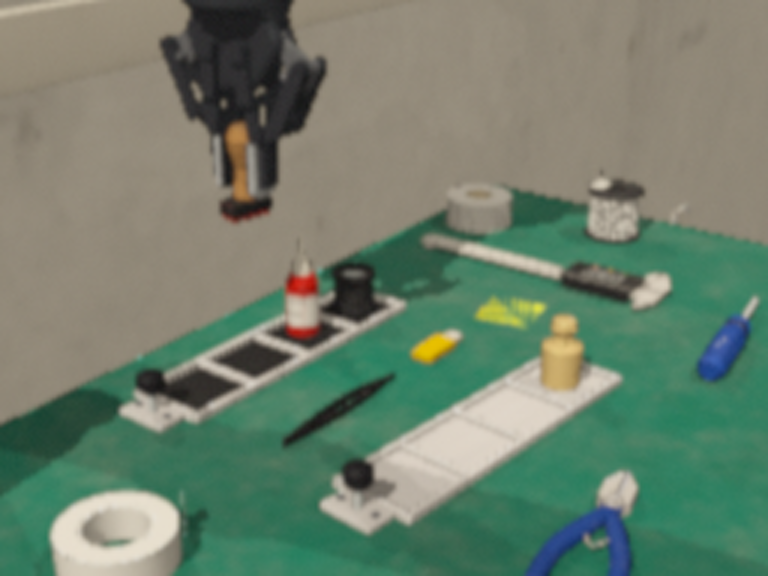

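>>> {"api": "arm_command", "payload": {"series": [[[0, 0, 0.063], [-0.01, -0.04, 0], 0], [[0, 0, 0], [-0.018, -0.05, 0], 0], [[0, 0, 0], [-0.018, -0.05, 0], 0], [[0, 0, 0], [-0.012, -0.03, 0], 0], [[0, 0, 0], [-0.006, -0.014, 0], 0]]}}

```text
clock: 14.7
tcp_pos: [0.4464, -0.0092, 0.1332]
tool_rot: [[0.086, 0.996, -0.003], [0.996, -0.086, -0.001], [-0.001, -0.003, -1.0]]
wrist_force: [0.1, 0.1, -0.7]
grip_width: 0.272
```

>>> {"api": "arm_command", "payload": {"series": [[[0, 0, 0], [0, 0, 0.03], 0], [[0, 0, 0], [0, 0, 0.02], 0], [[0, 0, 0], [0, 0, 0], 0]]}}

```text
clock: 15.08
tcp_pos: [0.4483, -0.0081, 0.0829]
tool_rot: [[0.085, 0.996, -0.003], [0.996, -0.085, 0.001], [0.001, -0.003, -1.0]]
wrist_force: [-0.3, -0.6, -1.0]
grip_width: 0.273
```

```bash
python3 -c "
from h import *
to(.4461,-.0067,.024,-4.9)"
```

```text
clk 15.07 tcp [ 0.4483 -0.0081  0.0829] jaw -4.9 grip 0.273 F [-0.3 -0.6 -1. ]
tool z axis [-0.003  0.001 -1.   ]  shift [ 0.0012 -0.0021  0.0589]  turn z rad 0.000 q [ 0.45  0.38 -0.63  2.17  0.35  0.69 -0.5 ]
```

>>> {"api": "arm_command", "payload": {"series": [[[0, 0, 0], [0.001, -0.002, 0.03], 0], [[0, 0, 0], [0, 0, 0.015], 0], [[0, 0, 0], [0, 0, 0.008], 0], [[0, 0, 0], [0, 0, 0], 0], [[0, 0, 0], [0, 0, 0], 0]]}}

```text
clock: 15.7
tcp_pos: [0.4477, -0.0072, 0.0319]
tool_rot: [[0.086, 0.996, 0.001], [0.996, -0.086, -0.0], [0.0, 0.001, -1.0]]
wrist_force: [1.4, 0.6, -0.4]
grip_width: 0.268
```

```bash
python3 -c "
from h import *
to(.4461,-.0067,.0228,-4.9)
im,d=vision.grab_frame('scene'); cv2.imwrite('pics/scene13.png',cv2.resize(im[130:274,220:412,::-1],(768,576),interpolation=cv2.INTER_CUBIC))
"
```

```text
clk 15.70 tcp [ 0.4477 -0.0072  0.0319] jaw -4.9 grip 0.268 F [ 1.4  0.6 -0.4]
tool z axis [ 0.001 -0.    -1.   ]  shift [ 0.0003 -0.0016  0.0091]  turn z rad -0.000 q [ 0.38  0.47 -0.56  2.2   0.45  0.58 -0.6 ]
```

View pics/scene13.png

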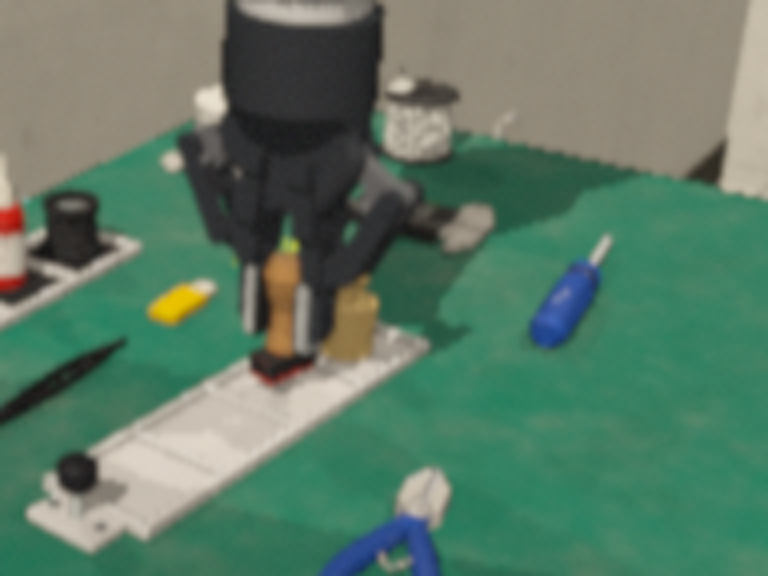

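>>> {"api": "arm_command", "payload": {"series": [[[0, 0, 0], [0, -0.0015, 0.004], 0], [[0, 0, 0], [0, 0, 0.004], 0], [[0, 0, 0], [0, 0, 0.0015], 0], [[0, 0, 0], [0, 0, 0], 0], [[0, 0, 0], [0, 0, 0], 0]]}}

```text
clock: 16.38
tcp_pos: [0.4453, -0.0073, 0.0225]
tool_rot: [[0.086, 0.996, -0.0], [0.996, -0.086, -0.001], [-0.001, -0.0, -1.0]]
wrist_force: [-2.7, -0.1, 10.5]
grip_width: 0.27
```

>>> {"api": "arm_command", "payload": {"series": [[[0, 0, 0], [0, 0, -0.0005], 0.6], [[0, 0, 0], [0, 0, 0], 0.8], [[0, 0, 0], [0, 0, 0], 1], [[0, 0, 0], [0, 0, 0], 1], [[0, 0, 0], [0, 0, 0], 1]]}}

```text
clock: 17.0
tcp_pos: [0.4455, -0.0071, 0.0222]
tool_rot: [[0.086, 0.996, -0.0], [0.996, -0.086, -0.0], [-0.0, -0.0, -1.0]]
wrist_force: [0.6, 1.2, 0.9]
grip_width: 1.001
```

>>> {"api": "arm_command", "payload": {"series": [[[0, 0, 0], [0, 0, -0.02], 1], [[0, 0, 0], [0, 0, -0.05], 1], [[0, 0, 0], [0, 0, -0.06], 1], [[0, 0, 0], [0, 0, 0], 1], [[0, 0, 0], [0, 0, 0], 1]]}}

```text
clock: 17.62
tcp_pos: [0.445, -0.0075, 0.1521]
tool_rot: [[0.086, 0.996, -0.0], [0.996, -0.086, -0.001], [-0.001, -0.0, -1.0]]
wrist_force: [-0.1, -0.8, -0.4]
grip_width: 0.996
```

```bash
python3 -c "
from h import *
to(.64,-.017,.145,-1.35)
im,d=vision.grab_frame('scene'); cv2.imwrite('pics/scene14.png',cv2.resize(im[130:274,220:412,::-1],(768,576),interpolation=cv2.INTER_CUBIC))
"
```

```text
clk 17.62 tcp [ 0.445  -0.0075  0.1521] jaw -4.9 grip 0.996 F [-0.1 -0.8 -0.4]
tool z axis [-0.    -0.001 -1.   ]  shift [0.0073 0.1951 0.007 ]  turn z rad -0.063 q [ 0.54  0.27 -0.71  2.11  0.23  0.84 -0.4 ]
```

View pics/scene14.png

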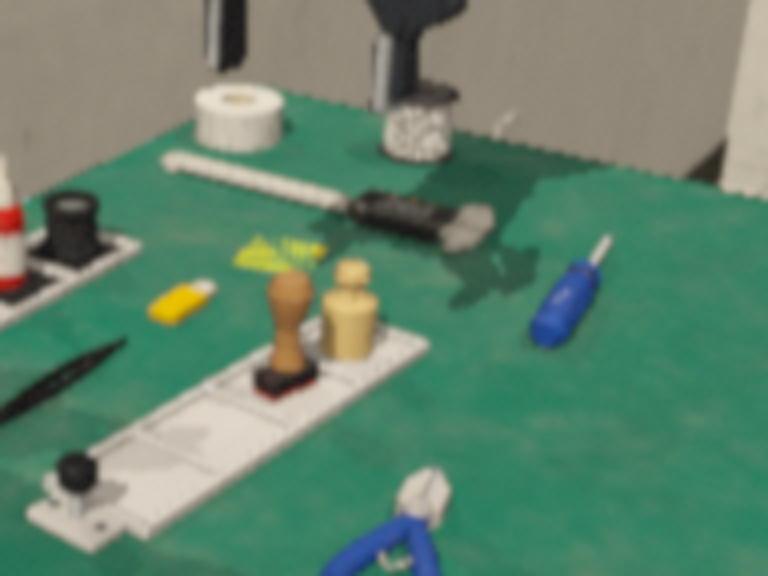

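Stamp placed: its foot is at (286,378), in the third bay. Next the bottle.

>>> {"api": "arm_command", "payload": {"series": [[[0, 0, -0.063], [0.006, 0.04, 0], 1], [[0, 0, 0], [-0.003, 0.055, 0], 1], [[0, 0, 0], [-0.003, 0.055, 0], 1], [[0, 0, 0], [-0.003, 0.03, 0], 1], [[0, 0, 0], [-0.002, 0.015, 0], 1]]}}

```text
clock: 18.3
tcp_pos: [0.6407, -0.0191, 0.1497]
tool_rot: [[0.023, 1.0, -0.004], [1.0, -0.023, 0.001], [0.001, -0.004, -1.0]]
wrist_force: [0.1, -0.0, -0.2]
grip_width: 1.003
```

>>> {"api": "arm_command", "payload": {"series": [[[0, 0, 0], [0, 0, 0.02], 1], [[0, 0, 0], [0, 0, 0.01], 1], [[0, 0, 0], [0, 0, 0], 1]]}}

```text
clock: 18.68
tcp_pos: [0.6385, -0.0192, 0.1207]
tool_rot: [[0.022, 1.0, -0.004], [1.0, -0.022, -0.001], [-0.001, -0.004, -1.0]]
wrist_force: [-0.9, 0.1, 0.0]
grip_width: 0.998
```

```bash
python3 -c "
from h import *
to(.639,-.017,.015,-1.35)
im,d=vision.grab_frame('scene'); cv2.imwrite('pics/scene15.png',cv2.resize(im[100:244,140:332,::-1],(768,576),interpolation=cv2.INTER_CUBIC))
"
```

```text
clk 18.68 tcp [ 0.6385 -0.0192  0.1207] jaw -1.3 grip 0.998 F [-0.9  0.1  0. ]
tool z axis [-0.004 -0.001 -1.   ]  shift [0.0023 0.0008 0.1057]  turn z rad 0.001 q [ 0.39  0.6  -0.62  1.7   0.4   0.97 -0.39]
```

View pics/scene15.png

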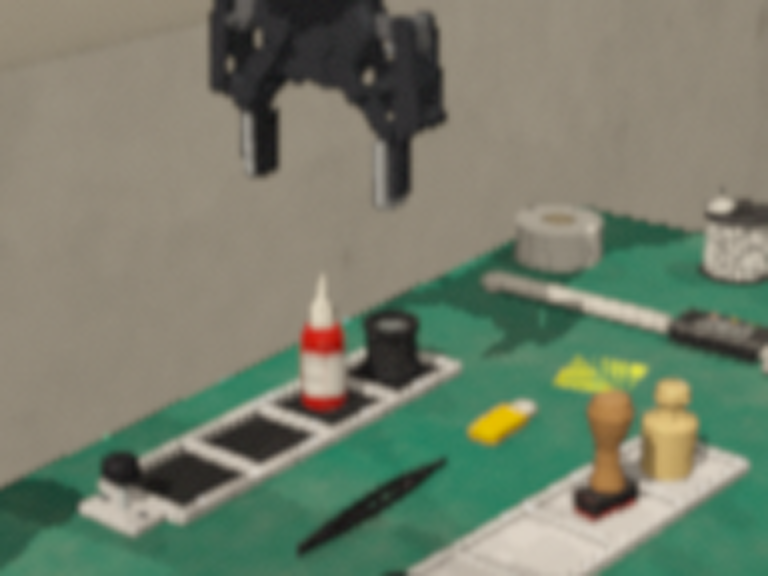

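>>> {"api": "arm_command", "payload": {"series": [[[0, 0, 0], [0.002, 0.001, 0.04], 1], [[0, 0, 0], [0, 0, 0.03], 1], [[0, 0, 0], [0, 0, 0.02], 1], [[0, 0, 0], [0, 0, 0.007], 1], [[0, 0, 0], [0, 0, 0], 1]]}}

```text
clock: 19.35
tcp_pos: [0.642, -0.0171, 0.0258]
tool_rot: [[0.023, 1.0, 0.001], [1.0, -0.023, -0.0], [0.0, 0.001, -1.0]]
wrist_force: [-0.1, 0.3, 0.7]
grip_width: 0.999
```

```bash
python3 -c "
from h import *
to(.639,-.017,.022,-1.35)
im,d=vision.grab_frame('scene'); cv2.imwrite('pics/scene16.png',cv2.resize(im[100:244,140:332,::-1],(768,576),interpolation=cv2.INTER_CUBIC))
"
```

```text
clk 19.35 tcp [ 0.642  -0.0171  0.0258] jaw -1.3 grip 0.999 F [-0.1  0.3  0.7]
tool z axis [ 0.001 -0.    -1.   ]  shift [-0.     -0.003   0.0038]  turn z rad 0.001 q [ 0.35  0.71 -0.55  1.75  0.49  0.82 -0.46]
```

View pics/scene16.png

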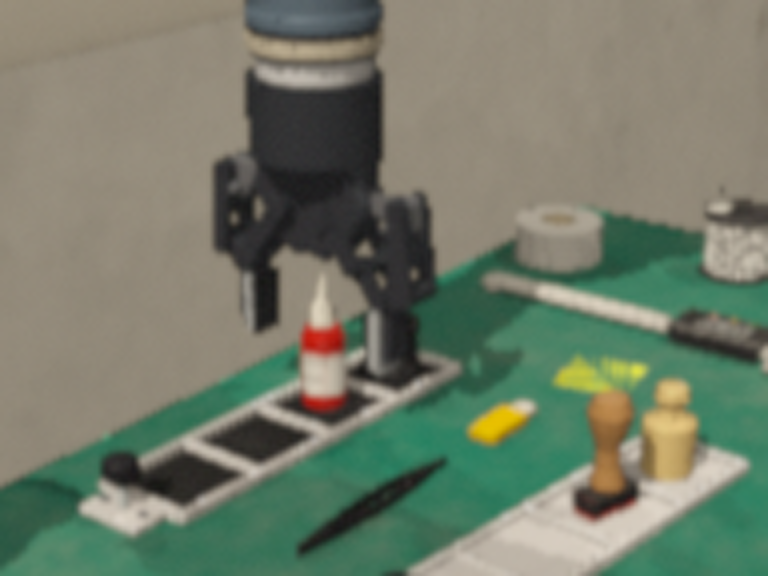

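>>> {"api": "arm_command", "payload": {"series": [[[0, 0, 0], [0, -0.0025, 0.003], 1], [[0, 0, 0], [0, 0, 0], 0], [[0, 0, 0], [0, 0, 0], 0], [[0, 0, 0], [0, 0, 0], 0], [[0, 0, 0], [0, 0, 0], 0]], "newtons": 30}}

```text
clock: 20.02
tcp_pos: [0.6394, -0.0171, 0.0226]
tool_rot: [[0.023, 1.0, 0.001], [1.0, -0.023, -0.0], [-0.0, 0.001, -1.0]]
wrist_force: [0.6, -0.9, 1.8]
grip_width: 0.296
```

>>> {"api": "arm_command", "payload": {"series": [[[0, 0, 0], [0, 0, 0], 0], [[0, 0, 0], [0, 0, 0], 0], [[0, 0, 0], [0, 0, 0], 0]]}}

```text
clock: 20.4
tcp_pos: [0.6394, -0.0171, 0.0226]
tool_rot: [[0.023, 1.0, 0.001], [1.0, -0.023, -0.0], [-0.0, 0.001, -1.0]]
wrist_force: [-0.4, -0.1, 2.3]
grip_width: 0.294
```

>>> {"api": "arm_command", "payload": {"series": [[[0, 0, 0], [0, 0, -0.01], 0], [[0, 0, 0], [0, 0, -0.03], 0], [[0, 0, 0], [0, 0, -0.04], 0], [[0, 0, 0], [0, 0, -0.03], 0], [[0, 0, 0], [0, 0, 0], 0]]}}

```text
clock: 21.02
tcp_pos: [0.6407, -0.0167, 0.1352]
tool_rot: [[0.023, 1.0, 0.005], [1.0, -0.023, -0.0], [0.0, 0.005, -1.0]]
wrist_force: [-0.2, 0.3, -0.8]
grip_width: 0.296
```

```bash
python3 -c "
from h import *
to(.4511,.0511,.14,-4.9)
im,d=vision.grab_frame('scene'); cv2.imwrite('pics/scene17.png',cv2.resize(im[90:282,120:376,::-1],(768,576),interpolation=cv2.INTER_CUBIC))
"
```

```text
clk 21.02 tcp [ 0.6407 -0.0167  0.1352] jaw -1.3 grip 0.296 F [-0.2  0.3 -0.8]
tool z axis [ 0.005 -0.    -1.   ]  shift [ 0.0634 -0.1911 -0.0058]  turn z rad 0.062 q [ 0.4   0.58 -0.63  1.69  0.4   0.99 -0.39]
```

View pics/scene17.png

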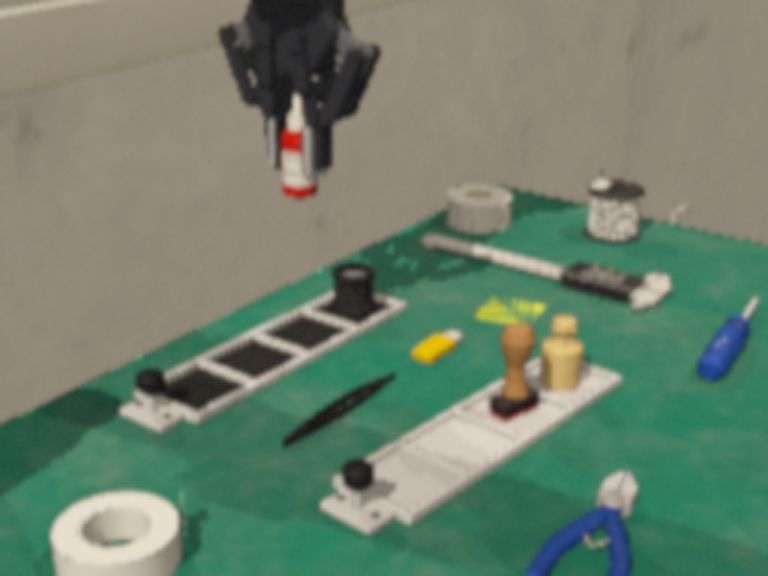

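>>> {"api": "arm_command", "payload": {"series": [[[0, 0, 0.062], [0.017, -0.04, 0], 0], [[0, 0, 0], [0.014, -0.053, 0], 0], [[0, 0, 0], [0.012, -0.053, 0], 0], [[0, 0, 0], [0.008, -0.034, 0], 0], [[0, 0, 0], [0.003, -0.015, 0], 0]]}}

```text
clock: 21.7
tcp_pos: [0.4456, 0.0509, 0.1313]
tool_rot: [[0.083, 0.997, -0.003], [0.997, -0.083, -0.001], [-0.001, -0.003, -1.0]]
wrist_force: [0.4, 1.2, 0.2]
grip_width: 0.297
```

>>> {"api": "arm_command", "payload": {"series": [[[0, 0, 0], [0, 0, 0.03], 0], [[0, 0, 0], [0, 0, 0.02], 0], [[0, 0, 0], [0, 0, 0], 0]]}}

```text
clock: 22.08
tcp_pos: [0.4476, 0.0504, 0.0808]
tool_rot: [[0.085, 0.996, -0.004], [0.996, -0.085, 0.0], [-0.0, -0.004, -1.0]]
wrist_force: [0.7, -0.6, 0.4]
grip_width: 0.293
```

```bash
python3 -c "
from h import *
to(.4511,.0511,.0206,-4.9)"
```

```text
clk 22.07 tcp [0.4476 0.0504 0.0808] jaw -4.9 grip 0.293 F [ 0.7 -0.6  0.4]
tool z axis [-0.004  0.    -1.   ]  shift [0.001  0.0036 0.0602]  turn z rad 0.000 q [ 0.35  0.4  -0.66  2.16  0.38  0.7  -0.66]
```

>>> {"api": "arm_command", "payload": {"series": [[[0, 0, 0], [0.001, 0.003, 0.03], 0], [[0, 0, 0], [0, 0, 0.015], 0], [[0, 0, 0], [0, 0, 0.008], 0], [[0, 0, 0], [0, 0, 0], 0], [[0, 0, 0], [0, 0, 0], 0]]}}

```text
clock: 22.7
tcp_pos: [0.4518, 0.0517, 0.0299]
tool_rot: [[0.085, 0.996, 0.001], [0.996, -0.085, 0.0], [0.0, 0.001, -1.0]]
wrist_force: [0.5, -0.0, -0.8]
grip_width: 0.296
```

```bash
python3 -c "
from h import *
to(.4511,.0511,.0206,-4.9)
im,d=vision.grab_frame('scene'); cv2.imwrite('pics/scene18.png',cv2.resize(im[130:274,220:412,::-1],(768,576),interpolation=cv2.INTER_CUBIC))
"
```

```text
clk 22.70 tcp [0.4518 0.0517 0.0299] jaw -4.9 grip 0.296 F [ 0.5 -0.  -0.8]
tool z axis [ 0.001  0.    -1.   ]  shift [-0.0007 -0.0007  0.0093]  turn z rad 0.001 q [ 0.27  0.49 -0.59  2.19  0.48  0.59 -0.75]
```

View pics/scene18.png

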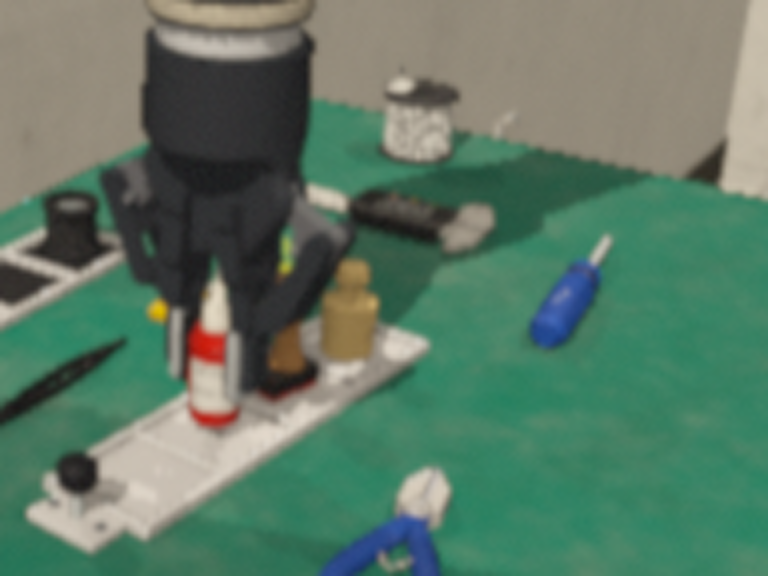

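>>> {"api": "arm_command", "payload": {"series": [[[0, 0, 0], [-0.0005, -0.0007, 0.004], 0], [[0, 0, 0], [0, 0, 0.004], 0], [[0, 0, 0], [0, 0, 0.0015], 0], [[0, 0, 0], [0, 0, 0], 0], [[0, 0, 0], [0, 0, 0], 0]]}}

```text
clock: 23.38
tcp_pos: [0.4505, 0.051, 0.0205]
tool_rot: [[0.085, 0.996, -0.0], [0.996, -0.085, -0.001], [-0.001, 0.0, -1.0]]
wrist_force: [-2.6, -1.1, 10.5]
grip_width: 0.296
```

>>> {"api": "arm_command", "payload": {"series": [[[0, 0, 0], [0, 0, -0.0005], 0.6], [[0, 0, 0], [0, 0, 0], 0.8], [[0, 0, 0], [0, 0, 0], 1], [[0, 0, 0], [0, 0, 0], 1], [[0, 0, 0], [0, 0, 0], 1]]}}

```text
clock: 24.0
tcp_pos: [0.4506, 0.0512, 0.0202]
tool_rot: [[0.085, 0.996, -0.0], [0.996, -0.085, -0.0], [-0.0, -0.0, -1.0]]
wrist_force: [0.2, -0.8, -0.5]
grip_width: 0.998
```

>>> {"api": "arm_command", "payload": {"series": [[[0, 0, 0], [0, 0, -0.02], 1], [[0, 0, 0], [0, 0, -0.05], 1], [[0, 0, 0], [0, 0, -0.06], 1], [[0, 0, 0], [0, 0, 0], 1], [[0, 0, 0], [0, 0, 0], 1]]}}

```text
clock: 24.62
tcp_pos: [0.4501, 0.0507, 0.1501]
tool_rot: [[0.085, 0.996, -0.0], [0.996, -0.085, -0.001], [-0.001, -0.0, -1.0]]
wrist_force: [1.1, 0.9, -1.0]
grip_width: 1.001
```

```bash
python3 -c "
from h import *
to(.637,-.075,.15,-1.35)
im,d=vision.grab_frame('scene'); cv2.imwrite('pics/scene19.png',cv2.resize(im[130:274,220:412,::-1],(768,576),interpolation=cv2.INTER_CUBIC))
"
```

```text
clk 24.62 tcp [0.4501 0.0507 0.1501] jaw -4.9 grip 1.001 F [ 1.1  0.9 -1. ]
tool z axis [-0.    -0.001 -1.   ]  shift [-1.093e-01  1.969e-01  1.000e-04]  turn z rad -0.062 q [ 0.43  0.29 -0.74  2.1   0.26  0.85 -0.55]
```

View pics/scene19.png

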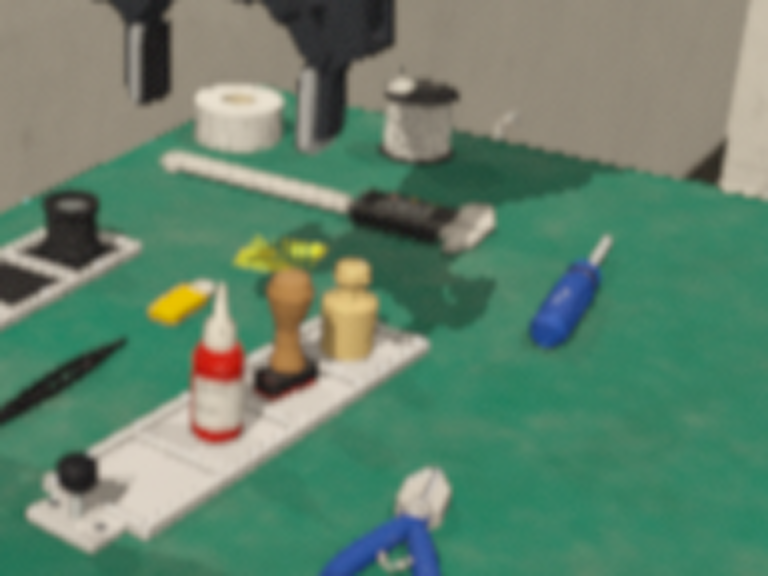

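Bottle standing at (217,400) in its bay. Next the loupe; only this one black tube at (72,225) sits in the rack.

>>> {"api": "arm_command", "payload": {"series": [[[0, 0, -0.062], [-0.022, 0.04, 0], 1], [[0, 0, 0], [-0.033, 0.05, 0], 1], [[0, 0, 0], [-0.033, 0.05, 0], 1], [[0, 0, 0], [-0.022, 0.034, 0], 1], [[0, 0, 0], [-0.01, 0.016, 0], 1]]}}

```text
clock: 25.3
tcp_pos: [0.6368, -0.0776, 0.1472]
tool_rot: [[0.025, 1.0, -0.004], [1.0, -0.025, 0.0], [0.0, -0.004, -1.0]]
wrist_force: [-0.3, 0.3, 0.0]
grip_width: 0.997
```

>>> {"api": "arm_command", "payload": {"series": [[[0, 0, 0], [0, 0, 0.03], 1], [[0, 0, 0], [0, 0, 0.02], 1], [[0, 0, 0], [0, 0, 0], 1]]}}

```text
clock: 25.68
tcp_pos: [0.6341, -0.0752, 0.0972]
tool_rot: [[0.022, 1.0, -0.006], [1.0, -0.022, 0.001], [0.0, -0.006, -1.0]]
wrist_force: [-0.4, 0.6, -0.4]
grip_width: 0.998
```

```bash
python3 -c "
from h import *
to(.637,-.075,.010,-1.35)
im,d=vision.grab_frame('scene'); cv2.imwrite('pics/scene20.png',cv2.resize(im[100:244,140:332,::-1],(768,576),interpolation=cv2.INTER_CUBIC))
"
```

```text
clk 25.68 tcp [ 0.6341 -0.0752  0.0972] jaw -1.3 grip 0.998 F [-0.4  0.6 -0.4]
tool z axis [-0.006  0.001 -1.   ]  shift [0.0003 0.0034 0.0872]  turn z rad 0.002 q [ 0.48  0.63 -0.61  1.72  0.43  0.94 -0.32]
```

View pics/scene20.png

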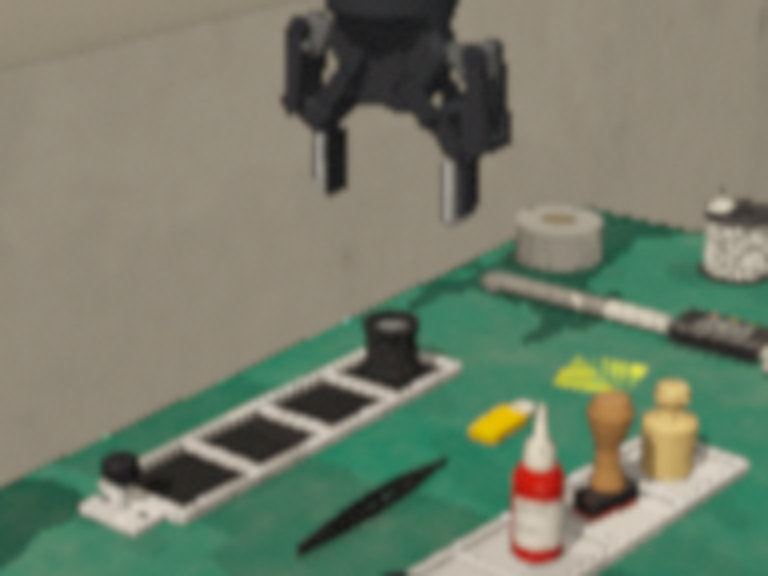

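>>> {"api": "arm_command", "payload": {"series": [[[0, 0, 0], [0, 0.002, 0.035], 1], [[0, 0, 0], [0, 0, 0.03], 1], [[0, 0, 0], [0, 0, 0.015], 1], [[0, 0, 0], [0, 0, 0], 1], [[0, 0, 0], [0, 0, 0], 1]]}}

```text
clock: 26.35
tcp_pos: [0.6394, -0.0754, 0.0218]
tool_rot: [[0.023, 1.0, 0.003], [1.0, -0.023, -0.0], [-0.0, 0.003, -1.0]]
wrist_force: [-0.1, 0.6, -0.5]
grip_width: 0.998
```

```bash
python3 -c "
from h import *
to(.637,-.075,.011,-1.35)
im,d=vision.grab_frame('scene'); cv2.imwrite('pics/scene21.png',cv2.resize(im[100:244,140:332,::-1],(768,576),interpolation=cv2.INTER_CUBIC))
"
```

```text
clk 26.35 tcp [ 0.6394 -0.0754  0.0218] jaw -1.3 grip 0.998 F [-0.1  0.6 -0.5]
tool z axis [ 0.003 -0.    -1.   ]  shift [ 0.0004 -0.0025  0.0108]  turn z rad 0.001 q [ 0.44  0.72 -0.56  1.75  0.5   0.81 -0.38]
```

View pics/scene21.png

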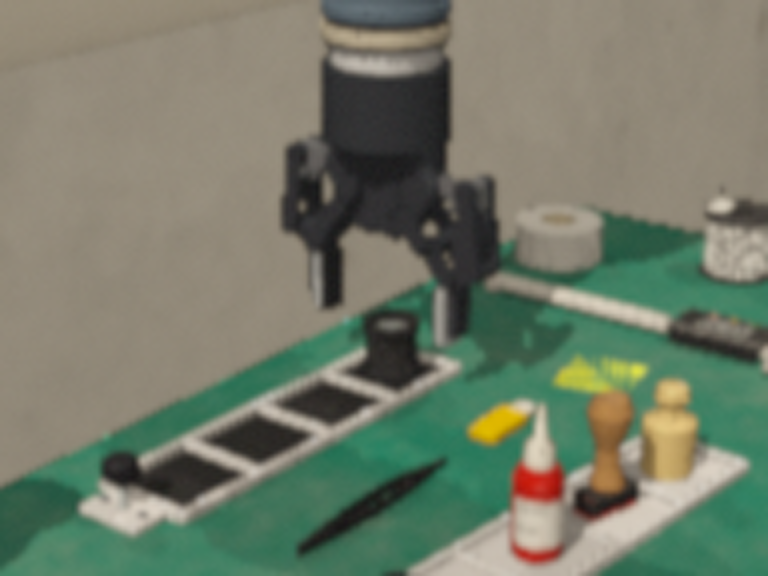

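>>> {"api": "arm_command", "payload": {"series": [[[0, 0, 0], [0, -0.002, 0.006], 1], [[0, 0, 0], [0, 0, 0.004], 1], [[0, 0, 0], [0, 0, 0], 1], [[0, 0, 0], [0, 0, 0], 0], [[0, 0, 0], [0, 0, 0], 0]], "newtons": 30}}

```text
clock: 27.02
tcp_pos: [0.6364, -0.0756, 0.0105]
tool_rot: [[0.023, 1.0, 0.0], [1.0, -0.023, -0.0], [-0.0, 0.0, -1.0]]
wrist_force: [-0.4, 0.3, -0.3]
grip_width: 0.605
```

>>> {"api": "arm_command", "payload": {"series": [[[0, 0, 0], [0, 0, 0], 0], [[0, 0, 0], [0, 0, 0], 0], [[0, 0, 0], [0, 0, 0], 0], [[0, 0, 0], [0, 0, 0], 0]]}}

```text
clock: 27.52
tcp_pos: [0.6366, -0.0756, 0.0106]
tool_rot: [[0.023, 1.0, 0.001], [1.0, -0.023, -0.0], [-0.0, 0.001, -1.0]]
wrist_force: [0.2, 0.0, 2.8]
grip_width: 0.422
```

```bash
python3 -c "
from h import *
to(.637,-.075,.011,-1.35)
im,d=vision.grab_frame('scene'); cv2.imwrite('pics/scene22.png',cv2.resize(im[124:220,172:300,::-1],(768,576),interpolation=cv2.INTER_CUBIC))
"
```

```text
clk 27.52 tcp [ 0.6366 -0.0756  0.0106] jaw -1.3 grip 0.422 F [0.2 0.  2.8]
tool z axis [ 0.001 -0.    -1.   ]  shift [ 0.0006  0.0004 -0.0004]  turn z rad 0.001 q [ 0.43  0.73 -0.55  1.76  0.51  0.79 -0.39]
```

View pics/scene22.png

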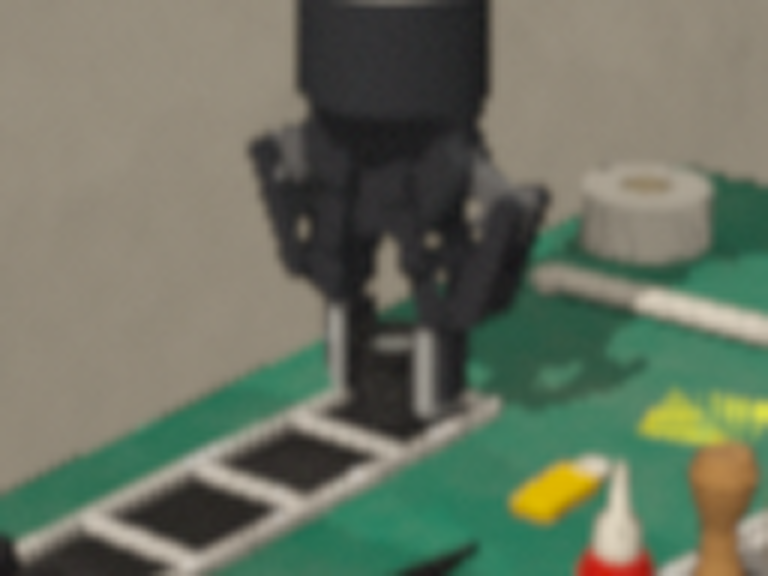

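>>> {"api": "arm_command", "payload": {"series": [[[0, 0, 0], [0, 0, -0.01], 0], [[0, 0, 0], [0, 0, -0.03], 0], [[0, 0, 0], [0, 0, -0.05], 0], [[0, 0, 0], [0, 0, -0.035], 0], [[0, 0, 0], [0, 0, 0], 0]]}}

```text
clock: 28.2
tcp_pos: [0.6382, -0.0753, 0.139]
tool_rot: [[0.023, 1.0, 0.006], [1.0, -0.023, -0.001], [-0.001, 0.006, -1.0]]
wrist_force: [-0.7, -0.1, 0.1]
grip_width: 0.421
```

```bash
python3 -c "
from h import *
to(.456,.1089,.14,-4.9)
im,d=vision.grab_frame('scene'); cv2.imwrite('pics/scene23.png',cv2.resize(im[90:282,120:376,::-1],(768,576),interpolation=cv2.INTER_CUBIC))
"
```

```text
clk 28.20 tcp [ 0.6382 -0.0753  0.139 ] jaw -1.3 grip 0.421 F [-0.7 -0.1  0.1]
tool z axis [ 0.006 -0.001 -1.   ]  shift [ 0.18   -0.1863 -0.0023]  turn z rad 0.062 q [ 0.49  0.58 -0.63  1.68  0.4   1.   -0.3 ]
```

View pics/scene23.png

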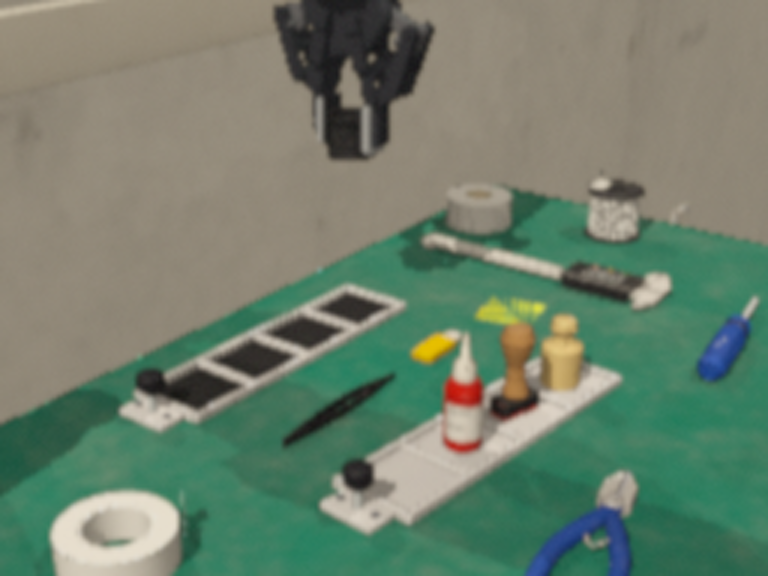

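>>> {"api": "arm_command", "payload": {"series": [[[0, 0, 0.062], [0.03, -0.033, 0], 0], [[0, 0, 0], [0.039, -0.045, 0], 0], [[0, 0, 0], [0.039, -0.046, 0], 0], [[0, 0, 0], [0.035, -0.042, 0], 0], [[0, 0, 0], [0.02, -0.024, 0], 0]]}}

```text
clock: 28.88
tcp_pos: [0.4553, 0.1023, 0.134]
tool_rot: [[0.082, 0.997, -0.004], [0.997, -0.082, -0.001], [-0.001, -0.004, -1.0]]
wrist_force: [0.3, -0.8, -0.7]
grip_width: 0.422
```

>>> {"api": "arm_command", "payload": {"series": [[[0, 0, 0], [0.003, -0.006, 0], 0], [[0, 0, 0], [0, 0, 0], 0], [[0, 0, 0], [0, 0, 0], 0]]}}

```text
clock: 29.25
tcp_pos: [0.454, 0.1033, 0.135]
tool_rot: [[0.087, 0.996, -0.0], [0.996, -0.087, -0.0], [-0.0, -0.0, -1.0]]
wrist_force: [1.1, -0.3, -1.0]
grip_width: 0.426
```

```bash
python3 -c "
from h import *
to(.456,.1089,.0086,-4.9)"
```

```text
clk 29.25 tcp [0.454  0.1033 0.135 ] jaw -5.0 grip 0.426 F [ 1.1 -0.3 -1. ]
tool z axis [-0. -0. -1.]  shift [0.0058 0.0015 0.1263]  turn z rad -0.002 q [ 0.3   0.34 -0.73  2.08  0.3   0.83 -0.7 ]
```

>>> {"api": "arm_command", "payload": {"series": [[[0, 0, 0], [0.0055, 0.001, 0.03], 0], [[0, 0, 0], [0, 0, 0.04], 0], [[0, 0, 0], [0, 0, 0.03], 0], [[0, 0, 0], [0, 0, 0.014], 0], [[0, 0, 0], [0, 0, 0], 0]]}}

```text
clock: 29.88
tcp_pos: [0.4547, 0.1095, 0.0207]
tool_rot: [[0.086, 0.996, -0.001], [0.996, -0.086, -0.0], [-0.0, -0.001, -1.0]]
wrist_force: [-0.1, -0.7, -0.6]
grip_width: 0.425
```

>>> {"api": "arm_command", "payload": {"series": [[[0, 0, 0], [0, 0, 0], 0]]}}

```text
clock: 30.0
tcp_pos: [0.4556, 0.1101, 0.0222]
tool_rot: [[0.085, 0.996, 0.002], [0.996, -0.085, 0.0], [0.001, 0.002, -1.0]]
wrist_force: [0.1, -0.0, -0.7]
grip_width: 0.417
```

```bash
python3 -c "
from h import *
to(.4558,.1085,.0086,-4.9)
im,d=vision.grab_frame('scene'); cv2.imwrite('pics/scene24.png',cv2.resize(im[150:294,180:372,::-1],(768,576),interpolation=cv2.INTER_CUBIC))
"
```

```text
clk 30.00 tcp [0.4556 0.1101 0.0222] jaw -4.9 grip 0.417 F [ 0.1 -0.  -0.7]
tool z axis [ 0.002  0.    -1.   ]  shift [-0.0016  0.0003  0.0136]  turn z rad 0.000 q [ 0.15  0.52 -0.59  2.16  0.52  0.6  -0.9 ]
```

View pics/scene24.png

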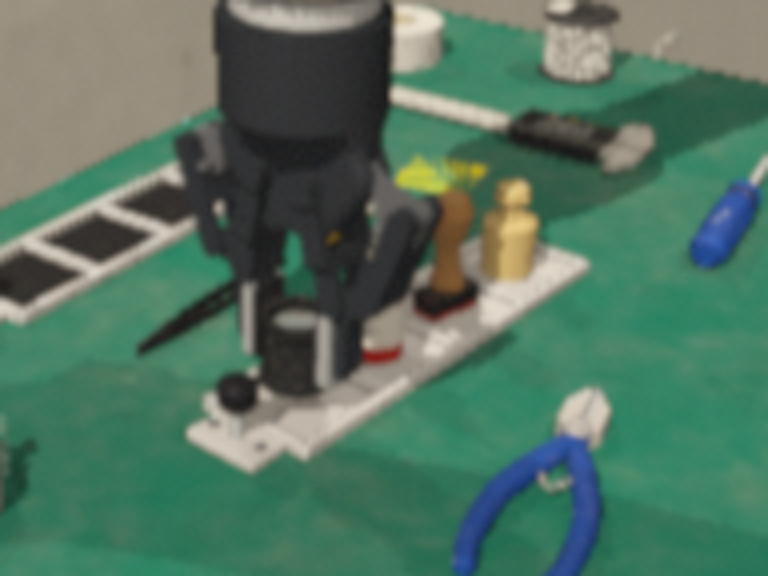

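>>> {"api": "arm_command", "payload": {"series": [[[0, 0, 0], [-0.0015, 0, 0.006], 0], [[0, 0, 0], [0, 0, 0.005], 0], [[0, 0, 0], [0, 0, 0.002], 0], [[0, 0, 0], [0, 0, 0], 0], [[0, 0, 0], [0, 0, 0], 0]]}}

```text
clock: 30.68
tcp_pos: [0.4542, 0.1082, 0.0085]
tool_rot: [[0.085, 0.996, -0.0], [0.996, -0.085, -0.001], [-0.001, -0.0, -1.0]]
wrist_force: [-2.6, -1.5, 5.7]
grip_width: 0.425
```

>>> {"api": "arm_command", "payload": {"series": [[[0, 0, 0], [0, 0, 0], 0.6], [[0, 0, 0], [0, 0, 0], 0.8], [[0, 0, 0], [0, 0, 0], 1], [[0, 0, 0], [0, 0, 0], 1], [[0, 0, 0], [0, 0, 0], 1]]}}

```text
clock: 31.3
tcp_pos: [0.4544, 0.1084, 0.0083]
tool_rot: [[0.085, 0.996, 0.0], [0.996, -0.085, 0.0], [0.0, 0.0, -1.0]]
wrist_force: [-0.2, 0.0, 0.2]
grip_width: 1.001
```

>>> {"api": "arm_command", "payload": {"series": [[[0, 0, 0], [0, 0, -0.02], 1], [[0, 0, 0], [0, 0, -0.05], 1], [[0, 0, 0], [0, 0, -0.06], 1], [[0, 0, 0], [0, 0, -0.03], 1], [[0, 0, 0], [0, 0, 0], 1]]}}

```text
clock: 31.92
tcp_pos: [0.456, 0.1088, 0.1706]
tool_rot: [[0.085, 0.996, 0.006], [0.996, -0.085, 0.0], [0.001, 0.006, -1.0]]
wrist_force: [-0.8, 0.1, -0.9]
grip_width: 1.004
```

```bash
python3 -c "
from h import *
to(.56,-.25,.2,-4.9)
im,d=vision.grab_frame('scene'); cv2.imwrite('pics/scene25.png',cv2.resize(im[150:294,180:372,::-1],(768,576),interpolation=cv2.INTER_CUBIC))
"
```

```text
clk 31.93 tcp [0.456  0.1088 0.1706] jaw -4.9 grip 1.004 F [-0.8  0.1 -0.9]
tool z axis [ 0.006  0.    -1.   ]  shift [-0.3486  0.1344 -0.0289]  turn z rad 0.000 q [ 0.34  0.29 -0.78  2.04  0.26  0.9  -0.67]
```

View pics/scene25.png

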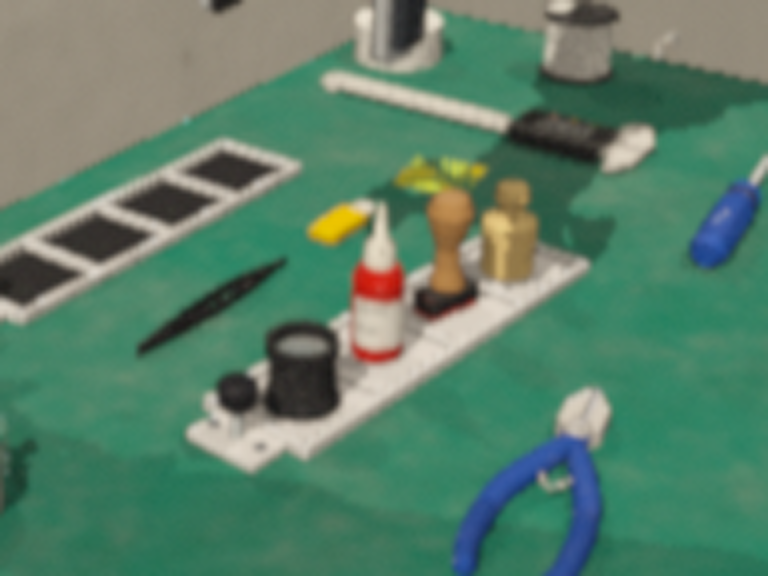

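All four stand in the empty rack: loupe (302,370), bottle (378,310), stamp (448,260), weight (510,240). I move aside so the top camera can check them.

>>> {"api": "arm_command", "payload": {"series": [[[0, 0, 0], [-0.03, 0.005, -0.03], 1], [[0, 0, 0], [-0.055, 0.01, 0], 1], [[0, 0, 0], [-0.055, 0.01, 0], 1], [[0, 0, 0], [-0.055, 0.01, 0], 1], [[0, 0, 0], [-0.055, 0.01, 0], 1]]}}

```text
clock: 32.6
tcp_pos: [0.477, -0.1462, 0.1966]
tool_rot: [[0.085, 0.996, -0.003], [0.996, -0.085, 0.001], [0.001, -0.003, -1.0]]
wrist_force: [2.1, 0.1, 1.1]
grip_width: 0.998
```

>>> {"api": "arm_command", "payload": {"series": [[[0, 0, 0], [-0.055, 0.01, 0], 1], [[0, 0, 0], [-0.055, 0.01, 0], 1], [[0, 0, 0], [-0.03, 0, 0], 1], [[0, 0, 0], [0, 0, 0], 1], [[0, 0, 0], [0, 0, 0], 1]]}}

```text
clock: 33.22
tcp_pos: [0.4857, -0.284, 0.1969]
tool_rot: [[0.083, 0.997, -0.002], [0.997, -0.083, 0.002], [0.002, -0.002, -1.0]]
wrist_force: [-0.4, 0.0, -0.3]
grip_width: 1.0
```

```bash
python3 -c "
from h import *
to(.56,-.25,.2,-4.9)
a,d=vision.grab_frame('top')
vv,uu=np.mgrid[0:384,0:512]; W=world('top',uu,vv,d)
for k,zt in dict(weight=.055,stamp=.071,bottle=.084,loupe=.038).items():
    c=np.array(E_[k]); near=(np.hypot(W[...,0]-c[0],W[...,1]-c[1])<.026)&(d>0)
    if not near.sum(): print(k,'hidden'); continue
    q=W[near&(W[...,2]>zt-.008)]
    print(k,c,len(q),'zmax',W[near][:,2].max().round(4),'mid',((q.min(0)+q.max(0))/2).round(4) if len(q) else '')
S=1800
X,Y=np.meshgrid(np.arange(.70,.38,-1/S),np.arange(.20,-.14,-1/S),indexing='ij')
P=proj('top',np.stack([X.ravel(),Y.ravel(),np.full(X.size,.008)],-1)).reshape(*X.shape,2).astype(np.float32)
o=cv2.remap(a,P[...,0],P[...,1],cv2.INTER_CUBIC); cv2.imwrite('pics/ortho1.png',o[:,:,::-1])
"
```

```text
clk 33.23 tcp [ 0.4857 -0.284   0.1969] jaw -4.8 grip 1.000 F [-0.4  0.  -0.3]
tool z axis [-0.002  0.002 -1.   ]  shift [ 0.0401  0.0712 -0.0031]  turn z rad 0.002 q [ 0.92  0.38 -0.59  1.82  0.25  1.02  0.15]
weight [ 0.4412 -0.0645] 79 zmax 0.0588 mid [ 0.4412 -0.0623  0.0532]
stamp [ 0.4461 -0.0067] 10517 zmax 0.8903 mid [ 0.4423 -0.0018  0.4767]
bottle [0.4511 0.0511] 4 zmax 0.0858 mid [0.4516 0.0503 0.0826]
loupe [0.456  0.1089] 228 zmax 0.0419 mid [0.4558 0.1085 0.036 ]
```

View pics/ortho1.png

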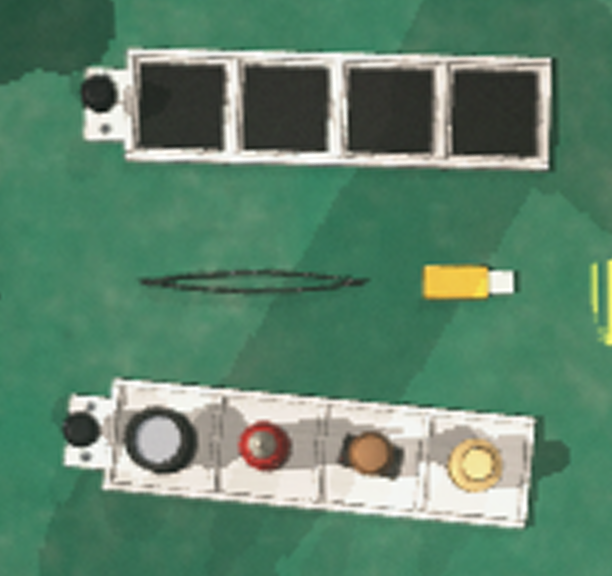

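The top view shows, from the knob at (80,428) outward, loupe (162,440), bottle (265,445), stamp (371,453) and weight (475,463). Each is near the middle of its own bay, and the order is reversed.

```bash
python3 -c "
from h import *
print(bot.sign_off())"
```

```text
the job is handed in; nothing more can be done
None
```

I moved all four things to the empty rack in reverse order and handed the job in at about 33 s. From the empty rack's knob outward they now stand loupe, bottle, stamp, weight; the full rack read weight, stamp, bottle, loupe.

**Last checks:**
- **Position:** the top view shows each one upright near the middle of its own bay. By depth, the weight, bottle and loupe are within about 2.5 mm of their bay centres.
- **Stamp:** the depth check gave no usable figure for it, because the search area picked up a high object near the camera. I judged it from the picture instead, where its foot lies well inside its bay and the handle is upright.
- **Force and clearance:** the highest wrist force I read was about 12 N, when setting the weight down. The arm was well clear of everything when I handed in.
- **Camera mismatch:** the two cameras disagreed by about 1 pixel, or 2 mm, on where the racks are. That is within the stated calibration, and I used the top camera.

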